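# Lay out punches, brush and powder box on the engraver's pad

### The arm

A 6-joint arm with a two-finger parallel gripper is mounted at the origin on a cart in front of the work surface, level with it; the furniture and walls round the work are solid. World frame = base frame: x ahead of the robot, y to its left, z up, the work surface at z = 0. Lengths are in m, angles in rad, forces in N, time in s.
With the tool pointing down it reaches from about 0.25 to 0.775 m from the base axis. Payload 8.9 kg.
Tool frame: the origin (TCP) lies on the centre line of the jaws, within the pads' length; the fingertips stand 11 mm ahead of it and the grasp point (between the pads) lies 8 mm behind it; x points along the fingers, z is the direction in which the jaws open and shut, and the axes are right-handed (so a half turn about x gives the same grasp; the last joint's range is limited). The gripper opens to 85 mm and grips with 20 to 120 N. Pads are 22 mm wide; open, the fingers measure 114 mm over their backs; the gripper's body (76 mm by 85 mm) begins 54 mm behind the grasp point. The pads swing forward as they close: fully open they stand 13 mm farther back than shut.
Start: joints at [1.013, 0.291, -0.153, 1.127, 0, 1.431], TCP at [0.213, 0.48, 0.242] pointing down, gripper open.
Joint ranges: [-2.52, 2.52], [-0.91, 1.74], [-1.3, 1.37], [-1.96, 2.02], [-1.52, 1.47], [-3.14, 3.14]. Speed limits (rad/s): [2.22, 2.22, 2.79, 3.14, 3.14, 3.14].

### API

Orientations are given as a unit quaternion [w, x, y, z].
In Python, from cell import observe, optics, bot gives the robot as it stands.
- The arm moves only by the tool play_rows, never from a script. Its argument "commands" is a list that holds one entry, the list of rows, each a list of 7 numbers: the shift along the tool's x, y, z in cm, then the turn, a rotation vector about the tool's x, y, z in rad, then the finger opening in cm, from 0 to 8.54. A call has 1 to 10 rows; each row shifts and turns the commanded pose from where the row before left it, along the tool's axes as they then stand; what a row does not reach is not made up. A row lasts 1/8 s, in which the tool goes at most 62.5 mm and 10.7 degrees, less where a joint would pass 70% of its speed; a pose out of reach is approached as far as the arm can. A call is refused whole if a number of a shift passes 6.25 or a number of a turn 0.188, either way. A call with a gripper value outside its range is refused whole. The fingers move at their own pace and stop on an object; "squeeze" is the grip in N (left out, the last holds). Time passes only in rows, so rows that do not move let the fingers close. It gives the time, the measured TCP pose, the force and the opening at its end, in the units of the state.
- observe(): the state, without advancing time (a new reading comes with each control period).
- optics.grab_frame(name): name is "scene" or "top" or "wrist"; returns a dict with "image" (400x640x3 uint8, blue, green, red), "z_map" (400x640 float32, m along the optical axis (not along the pixel's ray), 0 where there is no reading), "fx", "fy", "cx", "cy" (pixels), "position" and "attitude" of the camera in the world. Camera axes: x right, y up, looking along -z (the intrinsics and any distortion apply to the point x, -y, -z); pixel columns grow to the right and rows downward; lengths in m; the calibration is good to about 2 mm. A picture is of the moment at which its call begins.
- bot.close_job(): hands the job in, once; it reports no verdict.
The state is a dict: "clock": time; "q": joint angles; "dq": joint speeds; "tau": joint torques, N m; "position": TCP position; "eef_rot": TCP orientation; "wrist_force": force on the tool from outside, world axes, zero at the start; "wrist_torque": the same for the moment, N m; "grip_width": opening from 0.0 (shut) to 1.0 (fully open).
Only numpy, scipy, OpenCV 4.12 (cv2) and the standard library are available. Lean on these libraries where they do the work, as an engineer would, in place of code of your own. Each camera call takes 0.05 s, during which the arm holds its last target.

### The job

Lay out the engraver's leather pad for the next dish. First set the empty ribbed punch rest in the middle of the pad, its grooves parallel to the pad's short sides; then lay the long punch in its groove on the side of the engraving board (the dark wooden board with a dish held by pins), the short punch in its other groove, both centred along the rest and lying still. On the bare strip of pad between the rest and the pad's edge towards the engraving board put the wooden brush, in the middle of the strip and parallel to the punches, and in the middle of the like strip on the rest's other side stand the round powder box; do not disturb the black tin of gravers.

Things in the scene. Friction and masses are not known exactly. Their poses are not given: they have to be found in the camera images.
- pad: Brown leather pad fixed on the table, 230 x 192 mm, 14 mm thick, flat and firm. Origin: centre of its underside, z = 0. x: its long way, roughly left-right (+x to the robot's left); y: its short way, roughly front-back. The rest goes at its centre; the middles of the bare strips beside the rest lie 74 mm from there, at +x and -x.
- board: Engraving board fixed on the table: dark square wooden board 125 x 125 x 16 mm with a brass dish held on it by bent pins, 38 mm high in all. Origin: centre of its underside. It stands to the left or to the right of the pad (a pile of plain brass dishes stands on the other side).
- rest_center (a point): Loose wooden ribbed rest, 84 (x) x 66 (y) x 38 mm, 0.22 kg; both ends alike. On a 20 mm slab, cross bars at x = -34, +34 mm (14 mm thick) have ribs forming V grooves along x at y = -19, +19 mm; open between the bars for fingers. Take across the 66 mm at mid-length. Point: its middle, 19 mm above its underside; a seated punch's axis is 19.5 mm above the point.
- long_punch_center (a point): Long round steel punch, loose, 140 mm long, 12 mm diameter, 0.12 kg, one end tapered; lies on its side and can roll. The point is the middle of its length on its axis; x along its length, towards the tapered tip.
- short_punch_center (a point): Short round steel punch, loose, 96 mm long, 12 mm diameter, 0.08 kg, one end tapered; lies on its side and can roll. The point is the middle of its length on its axis; x along its length, towards the tapered tip.
- brush_center (a point): Wooden polishing brush, loose, a low block 111 mm long (x), 34 mm wide (y), 16 mm high, lying flat. The point is at its middle, 8 mm above its underside. z up.
- box_center (a point): Round brass powder box with lid, loose, body about 58 mm diameter, 42 mm high with its knob (body and lid's flat part 37 mm), shut. A small lip and a hinge stick out to 33 mm from the middle on its -x and +x sides, so it is best taken across its y. The point is on its axis, 19 mm above its underside. z up.
- tin: Black tin with gravers standing in it, 60 mm diameter, tin wall 43 mm high, 80 mm with the gravers; loose bystander, to be left alone. Origin: centre of its underside.
There are look-alikes about, which are no part of the job. What is shaped like the part that bears box_center but purple is not meant.

How it is judged:
On the way, in this order (a step that is already met when the one before it is completed fails the run):
1. the ribbed rest stands in the middle of the pad (x of rest_center in the frame of pad between -0.013 and 0.013 m and y of rest_center in the frame of pad between -0.015 and 0.015 m and z of rest_center in the frame of pad between 0.028 and 0.038 m and angle between rest_center's own z axis and vertical below 0.06 rad and angle between the x axis of rest_center and the y axis of pad, either way round below 0.14 rad), for 0.2 s.
2. both punches lie in the grooves of the rest (z of long_punch_center in the frame of rest_center between 0.016 and 0.024 m and x of long_punch_center in the frame of rest_center between -0.015 and 0.015 m and angle between the x axis of each of long_punch_center, short_punch_center and the x axis of rest_center, either way round below 0.1 rad and (y of long_punch_center in the frame of rest_center between 0.014 and 0.024 m or y of long_punch_center in the frame of rest_center between -0.024 and -0.014 m) and z of short_punch_center in the frame of rest_center between 0.016 and 0.024 m and x of short_punch_center in the frame of rest_center between -0.015 and 0.015 m and (y of short_punch_center in the frame of rest_center between 0.014 and 0.024 m or y of short_punch_center in the frame of rest_center between -0.024 and -0.014 m)), for 0.2 s.
At the end, for the whole second after the job is handed in: Rest on the pad centre (13 mm, 0.14 rad); punches seated, centred within 15 mm, the long one on the board's side; brush flat on that side and box upright on the other, each 60 to 89 mm from the pad's middle (16 mm sideways), brush parallel (0.15 rad); all released, at rest (all of step 1 and all of step 2 and ((x of board in the frame of pad between 0.05 and 1 m and x of long_punch_center in the frame of pad between 0 and 0.05 m and x of short_punch_center in the frame of pad between -0.05 and 0 m and x of brush_center in the frame of pad between 0.059 and 0.089 m and x of box_center in the frame of pad between -0.089 and -0.06 m) or (x of board in the frame of pad between -1 and -0.05 m and x of long_punch_center in the frame of pad between -0.05 and 0 m and x of short_punch_center in the frame of pad between 0 and 0.05 m and x of brush_center in the frame of pad between -0.089 and -0.059 m and x of box_center in the frame of pad between 0.06 and 0.089 m)) and y of brush_center in the frame of pad between -0.016 and 0.016 m and z of brush_center in the frame of pad between 0.018 and 0.026 m and angle between the x axis of brush_center and the y axis of pad, either way round below 0.15 rad and angle between each of brush_center, box_center's own z axis and vertical below 0.06 rad and y of box_center in the frame of pad between -0.016 and 0.016 m and z of box_center in the frame of pad between 0.029 and 0.037 m and linear speed of each of rest, long_punch, short_punch, brush, box below 0.01 m/s and angular speed of each of rest, long_punch, short_punch, brush, box below 0.1 rad/s); the robot touches nothing.
It fails at once if the tin of gravers is pushed more than 20 mm or tipped (distance of tin from where it was at the start of the episode above 0.02 m or angle between tin's own z axis and vertical above 0.3 rad).
It also fails if it takes over 128 s, if anything falls off the work surface, if the arm or the gripper's body presses on something with over 40 N, if the wrist force passes 120 N, or if a joint passes its speed limit or range.

## Working session

There is one attempt and no reset: what is moved stays moved. The work goes in short steps, Python scripts to look and compute and a tool call to move; the robot and the scene stay as the last step left them, time stands still between calls to the robot, and variables do not carry over. Pictures are saved under pics/ and viewed, and the job is handed in when it is done.

Besides the shell and the picture viewer there is one more tool, called after "Request:" by a JSON object that holds its "name" and its "arguments". play_rows: Moves the arm, as the interface text tells. Its arguments: {"type":"object","properties":{"commands":{"type":"array"},"squeeze":{"type":"number"}},"required":["commands"]}

```bash
ls; mkdir -p pics
python3 - <<'E'
from cell import observe, optics, bot
import cv2
print(observe())
for n in ["scene","top","wrist"]:
    f=optics.grab_frame(n)
    cv2.imwrite(f"pics/{n}0.png",f["image"])
    print(n,{k:f[k] for k in f if k not in("image","z_map")})
E
```

```text
pics
{'clock': 0.0, 'q': array([ 1.01268716e+00,  2.91268622e-01, -1.54110984e-01,  1.12668713e+00,
       -3.80695476e-06,  1.43151018e+00]), 'dq': array([-0.00158739, -0.00022207,  0.0008785 , -0.00039205,  0.00084851,
        0.00060499]), 'tau': array([ 1.23526454e-03, -5.37143934e+01,  3.31371045e+01,  1.61610357e-02,
       -1.77119819e-04,  5.51504843e-05]), 'position': array([0.21328132, 0.47927572, 0.24174407]), 'eef_rot': array([ 0.59261231, -0.38532567,  0.59342518,  0.38494329]), 'wrist_force': array([-0.43074594,  0.3651356 , -0.27093116]), 'wrist_torque': array([ 0.02695092,  0.01431422, -0.03695121]), 'grip_width': 1.0009227385103958}
scene {'fx': 411.27290626750255, 'fy': 411.27290626750255, 'cx': 316.1775521301269, 'cy': 207.01403848387858, 'position': array([0.04086891, 0.9273727 , 0.53982665]), 'attitude': array([-0.1918693 , -0.12663059,  0.52418634,  0.81998753])}
top {'fx': 437.9416354551013, 'fy': 437.9416354551013, 'cx': 325.3950251794584, 'cy': 200.39190198500006, 'position': array([ 0.32311647, -0.01046291,  1.25872016]), 'attitude': array([ 0.70621881,  0.06081554, -0.04690632, -0.7038155 ])}
wrist {'fx': 343.7317289896077, 'fy': 343.7317289896077, 'cx': 325.42163077584104, 'cy': 203.0603630958064, 'position': array([0.15030125, 0.50647347, 0.37474643]), 'attitude': array([ 0.83068553, -0.11642379, -0.07461225,  0.5392959 ])}
```

View pics/scene0.png

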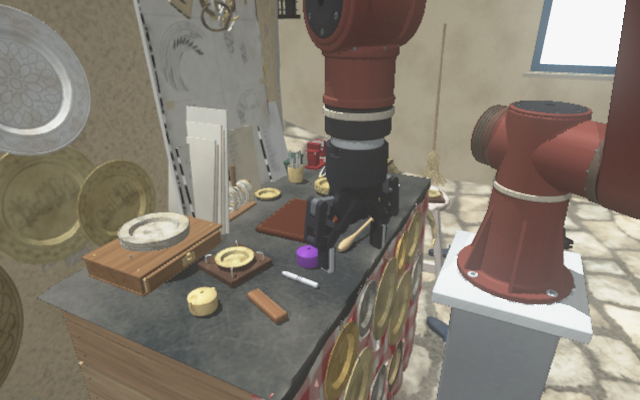

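View pics/top0.png

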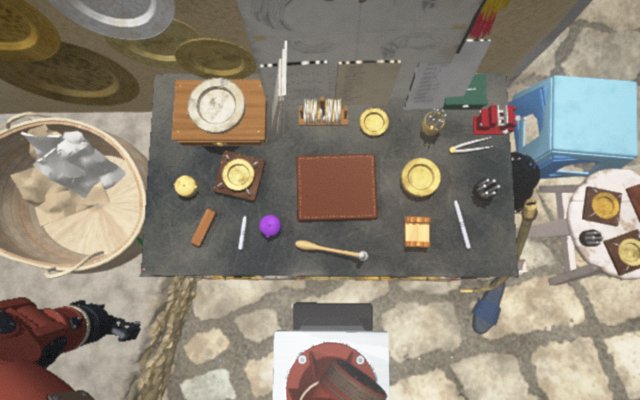

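View pics/wrist0.png

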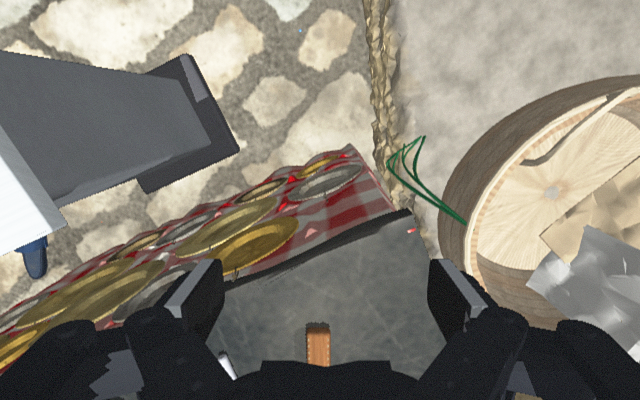

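```bash
cat > h.py <<'E'
import numpy as np, cv2
from scipy.spatial.transform import Rotation as R
from cell import observe, optics, bot
def cam(f):
    w,x,y,z=f["attitude"]; return R.from_quat([x,y,z,w]).as_matrix(), np.array(f["position"])
def cloud(f):
    M,p=cam(f); Z=f["z_map"]; v,u=np.mgrid[0:400,0:640]
    P=np.stack([(u-f["cx"])/f["fx"]*Z,-(v-f["cy"])/f["fy"]*Z,-Z],-1)
    W=P@M.T+p; W[Z<=0]=np.nan; return W
def onz(f,u,v,z):
    M,p=cam(f); d=M@np.array([(u-f["cx"])/f["fx"],-(v-f["cy"])/f["fy"],-1.]); return p+d*(z-p[2])/d[2]
def proj(f,P):
    M,p=cam(f); c=(np.asarray(P)-p)@M; return np.array([f["cx"]+f["fx"]*c[...,0]/-c[...,2], f["cy"]-f["fy"]*c[...,1]/-c[...,2]]).T
def ortho(f,z,x0,x1,y0,y1,s):
    # image rectified onto plane z; s px per m; up=+x, left=+y
    H=int((x1-x0)*s);Wd=int((y1-y0)*s)
    r,c=np.mgrid[0:H,0:Wd]; P=np.stack([x1-r/s,y1-c/s,np.full(r.shape,z)],-1)
    q=proj(f,P.reshape(-1,3)).reshape(H,Wd,2).astype(np.float32)
    return cv2.remap(f["image"],q[...,0],q[...,1],cv2.INTER_CUBIC)
E
python3 - <<'E'
from h import *
import pickle
f=optics.grab_frame("top"); pickle.dump(f,open("top0.pkl","wb"))
W=cloud(f)
for n,u,v in [("padc",336,187),("table",320,250),("tin",487,187),("rest",417,232),("long",462,224),("short",242,232),("brush",203,227),("box",185,186),("purple",270,226),("board",240,175),("hand",120,325),("tbl",180,215),("tbl",450,250)]:
    print(n,np.round(W[v,u],4), np.round(onz(f,u,v,0.),3))
cv2.imwrite("pics/cropL.png",cv2.resize(f["image"][150:260,150:290],None,fx=5,fy=5,interpolation=cv2.INTER_CUBIC))
cv2.imwrite("pics/cropR.png",cv2.resize(f["image"][150:260,380:520],None,fx=5,fy=5,interpolation=cv2.INTER_CUBIC))
cv2.imwrite("pics/cropM.png",cv2.resize(f["image"][145:265,280:400],None,fx=5,fy=5,interpolation=cv2.INTER_CUBIC))
E
```

```text
padc [ 0.5536 -0.0159  0.0141] [ 0.556 -0.016  0.   ]
table [0.3729 0.0295 0.0035] [0.373 0.03  0.   ]
tin [ 0.5562 -0.4529  0.0028] [ 0.557 -0.454  0.   ]
rest [ 0.4238 -0.2443  0.0202] [ 0.425 -0.248  0.   ]
long [ 0.4479 -0.3744  0.0096] [ 0.449 -0.377  0.   ]
short [0.4228 0.2526 0.0124] [0.424 0.255 0.   ]
brush [0.4366 0.3648 0.0144] [0.438 0.369 0.   ]
box [0.5516 0.4152 0.0372] [0.559 0.428 0.   ]
purple [0.438  0.1693 0.0361] [0.441 0.175 0.   ]
board [0.5879 0.2628 0.0182] [0.592 0.267 0.   ]
hand [0.2005 0.4442 0.3068] [0.161 0.591 0.   ]
tbl [ 0.473   0.4391 -0.0026] [0.473 0.438 0.   ]
tbl [ 0.3746 -0.3404 -0.0009] [ 0.375 -0.34   0.   ]
```

View pics/cropL.png

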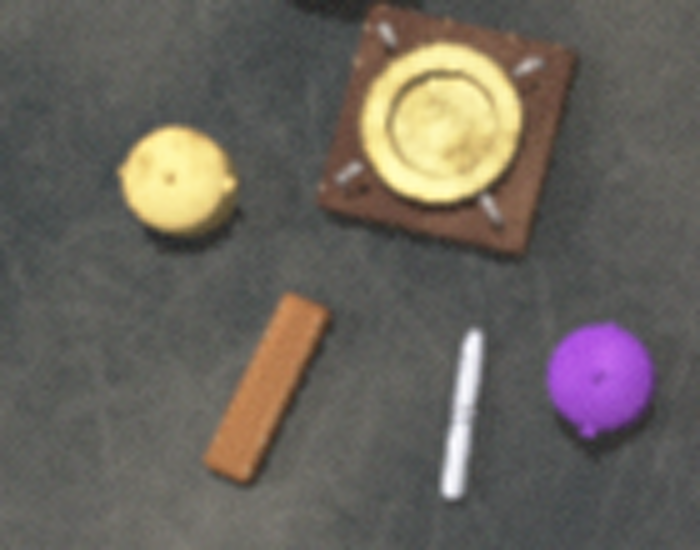

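View pics/cropR.png

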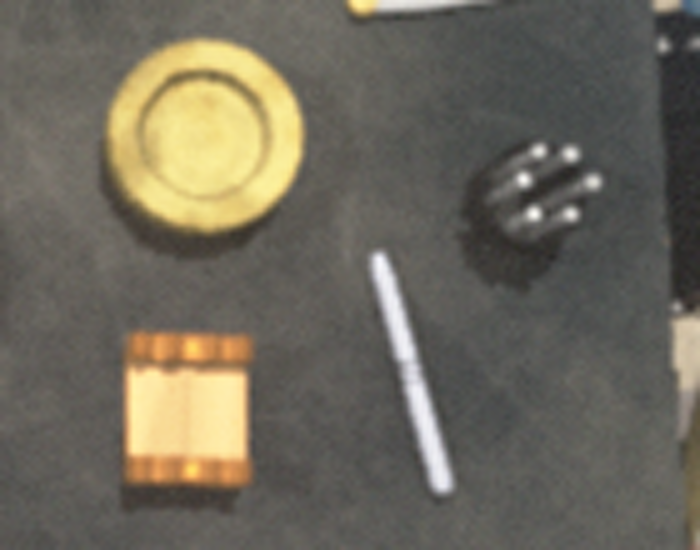

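View pics/cropM.png

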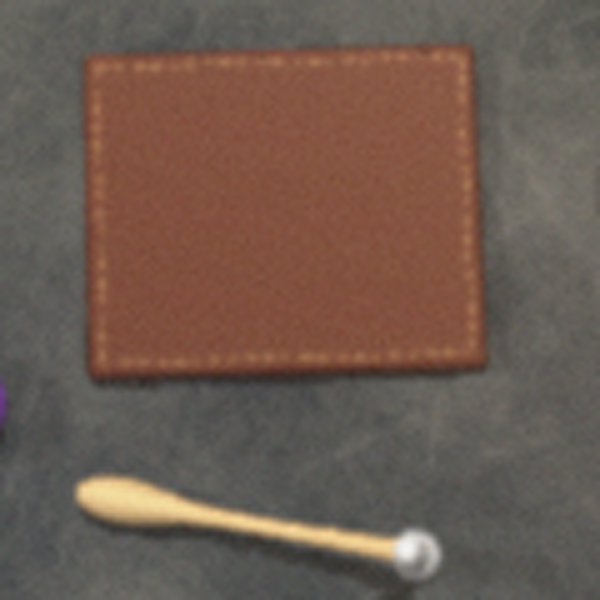

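Run:
```python
from h import *
import pickle
f=pickle.load(open("top0.pkl","rb"))
def c2(c,u0,v0): return (u0+(c[0]+.5)/5-.5, v0+(c[1]+.5)/5-.5)
pad=[onz(f,*c2(c,280,145),.014) for c in [(86,57),(472,46),(488,368),(92,380)]]
print("pad",np.round(pad,3),np.mean(pad,0)); 
lx=((pad[0]-pad[1])+(pad[3]-pad[2]))/2; print(np.linalg.norm(lx), np.degrees(np.arctan2(-lx[0],lx[1])))
ly=((pad[3]-pad[0])+(pad[2]-pad[1]))/2; print(np.linalg.norm(ly), np.degrees(np.arctan2(ly[1],-ly[0])))
def seg(name,u0,v0,u1,v1,lo,hi,z):
    s=2000
    a=onz(f,u0,v1,z);b=onz(f,u1,v0,z); x0,x1=a[0],b[0];y0,y1=b[1],a[1]
    o=ortho(f,z,x0,x1,y0,y1,s); h=cv2.cvtColor(o,cv2.COLOR_BGR2HSV)
    m=cv2.inRange(h,lo,hi); cs,_=cv2.findContours(m,0,1); c=max(cs,key=cv2.contourArea)
    (cx,cy),(w,hh),ang=cv2.minAreaRect(c); 
    box=cv2.boxPoints(((cx,cy),(w,hh),ang)); e=[box[1]-box[0],box[2]-box[1]]; e=max(e,key=np.linalg.norm)
    d=np.array([-e[1],-e[0]])/np.linalg.norm(e)
    print(name,"xy",round(x1-cy/s,4),round(y1-cx/s,4),"size",w/s,hh/s,"yaw of long axis deg",np.degrees(np.arctan2(d[1],d[0])))
    cv2.drawContours(o,[box.astype(int)],0,(0,255,0),1); cv2.imwrite(f"pics/seg_{name}.png",o)
seg("pad",285,145,390,230,(0,100,40),(15,255,255),.014)
seg("brush",185,203,222,252,(0,110,60),(20,255,255),.016)
seg("long",448,195,478,255,(0,0,130),(180,60,255),.007)
seg("short",232,210,252,255,(0,0,130),(180,60,255),.007)
seg("rest",400,210,438,255,(5,60,100),(30,255,255),.036)
seg("box",172,170,200,202,(15,60,100),(40,255,255),.03)
```

```text
pad [[ 0.646  0.099  0.014]
 [ 0.652 -0.127  0.014]
 [ 0.463 -0.133  0.014]
 [ 0.456  0.093  0.014]] [ 0.55422476 -0.01713304  0.014     ]
0.22588233350856346 1.7861731217292096
0.18948198246506692 -1.981281915865017
pad xy 0.5546 -0.0161 size 0.19105979919433594 0.2279013977050781 yaw of long axis deg -88.251045
brush xy 0.4358 0.3639 size 0.031150375366210938 0.10986461639404296 yaw of long axis deg -23.694218
long xy 0.4489 -0.3741 size 0.14286358642578126 0.014511764526367188 yaw of long axis deg -166.63307
short xy 0.4227 0.2535 size 0.014480846405029297 0.09846212005615235 yaw of long axis deg -6.581944
rest xy 0.425 -0.2417 size 0.07496379852294922 0.08781967163085938 yaw of long axis deg -2.2025971
box xy 0.5551 0.418 size 0.06646803283691406 0.06328605651855469 yaw of long axis deg -135.0
```

```bash
cat >> h.py <<'E'
def go(x,y,z,jaw=None):
    """print remaining: shift in current tool axes (cm), turn to make tool down with jaw axis yaw (deg)"""
    s=observe(); w,a,b,c=s["eef_rot"]; M=R.from_quat([a,b,c,w]).as_matrix(); p=s["position"]
    j=np.degrees(np.arctan2(M[1,2],M[0,2]))
    print("t %.2f pos"%s["clock"],np.round(p,4),"jawyaw %.1f"%j,"toolx",np.round(M[:,0],3),"tooly",np.round(M[:,1],2),"q",np.round(s["q"],2),"F",np.round(s["wrist_force"],1),"grip",round(s["grip_width"]*8.54,2))
    d=np.array([x,y,z])-p
    print("shift now-axes cm",np.round(M.T@d*100,2))
    if jaw is not None:
        jt=min([jaw+180*k for k in(-2,-1,0,1,2)],key=lambda t:abs(t-j)); 
        t=np.radians(jt)
        Z=np.array([np.cos(t),np.sin(t),0]); X=np.array([0,0,-1.]); Y=np.cross(Z,X); N=np.stack([X,Y,Z],1)
        print("target jaw",jt,"rotvec tool",np.round(R.from_matrix(M.T@N).as_rotvec(),3),"shift in target axes cm",np.round(N.T@d*100,2))
E
python3 -c "
from h import *
go(.424,-.243,.15,91.8)"
```

```text
t 0.20 pos [0.2133 0.4794 0.2419] jawyaw 66.0 toolx [-0.    -0.001 -1.   ] tooly [-0.91  0.41  0.  ] q [ 1.01  0.29 -0.15  1.13  0.    1.43] F [-0.  -0.3  0.1] grip 8.59
shift now-axes cm [  9.23 -48.62 -57.43]
target jaw 91.8 rotvec tool [-0.45  -0.001 -0.   ] shift in target axes cm [  9.19 -18.79 -72.87]
```

Request:
{"name": "play_rows", "arguments": {"commands": [[[0,0,0,-0.14,0,0,8.5],[0,0,0,-0.14,0,0,8.5],[0,0,0,-0.14,0,0,8.5],[0,-1.25,-4.8,0,0,0,8.5],[0,-1.25,-4.8,0,0,0,8.5],[0,-1.25,-4.8,0,0,0,8.5],[0,-1.25,-4.8,0,0,0,8.5],[0,-1.25,-4.8,0,0,0,8.5],[0,-1.25,-4.8,0,0,0,8.5],[0,-1.25,-4.8,0,0,0,8.5]]]}}

```text
clock: 1.45
position: [0.3015, 0.1423, 0.2424]
eef_rot: [-0.5, 0.501, -0.499, -0.5]
wrist_force: [1.5, 0.3, 0.8]
grip_width: 0.999
```

Request:
{"name": "play_rows", "arguments": {"commands": [[[0,-1.25,-4.8,0,0,0,8.5],[0,-1.25,-4.8,0,0,0,8.5],[0,-1.25,-4.8,0,0,0,8.5],[0,-1.25,-4.8,0,0,0,8.5],[1,-1.25,-4.8,0,0,0,8.5],[1,-1.25,-4.8,0,0,0,8.5],[1,-1.25,-4.8,0,0,0,8.5],[1,0,-4.8,0,0,0,8.5],[1,0,0,0,0,0,8.5],[0,0,0,0,0,0,8.5]]]}}

```text
clock: 2.7
position: [0.3886, -0.2393, 0.1915]
eef_rot: [0.5, -0.499, 0.5, 0.501]
wrist_force: [0.1, -0.0, 0.7]
grip_width: 0.99
```

Run:
```python
from h import *
go(.424,-.243,.06,90)
f=optics.grab_frame("wrist"); cv2.imwrite("pics/w1.png",f["image"])
f=optics.grab_frame("top"); cv2.imwrite("pics/t1.png",f["image"])
```

```text
t 2.70 pos [ 0.3886 -0.2393  0.1915] jawyaw 90.0 toolx [-0.002  0.002 -1.   ] tooly [-1. -0.  0.] q [-0.71  0.2  -0.41  0.96  0.   -0.71] F [ 0.1 -0.   0.7] grip 8.45
shift now-axes cm [13.14 -3.57 -0.39]
target jaw 90 rotvec tool [ 0.001  0.002 -0.002] shift in target axes cm [13.15 -3.54 -0.37]
```

View pics/w1.png

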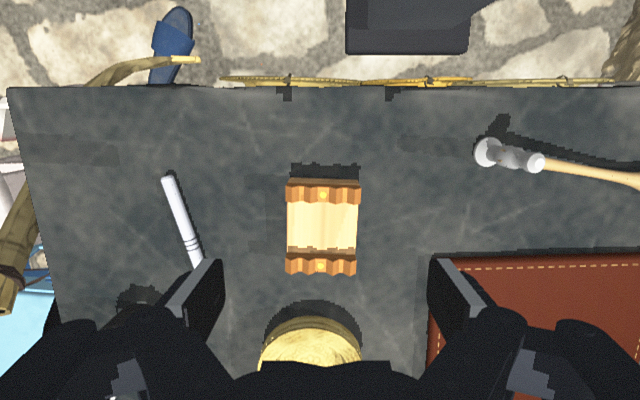

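Run:
```python
from h import *
f=optics.grab_frame("wrist"); W=cloud(f)
m=(W[...,2]>.012)&(W[...,0]>.35)&(W[...,0]<.49)&(W[...,1]>-.30)&(W[...,1]<-.19)
v,u=np.where(m)
P=W[m]; 
for zl in[(.015,.025),(.03,.045)]:
    k=(P[:,2]>zl[0])&(P[:,2]<zl[1])&(u>270)&(u<375)&(v>160)&(v<285)
    Q=P[k]; print(k.sum(),np.percentile(Q,[1,50,99],axis=0).round(4).tolist()); print(cv2.minAreaRect(Q[:,:2].astype(np.float32)*1000))
for c in[(286,183),(361,183),(357,273),(286,275)]: print(onz(f,*c,.035))
crop=cv2.resize(f["image"][150:290,260:390],None,fx=5,fy=5,interpolation=cv2.INTER_CUBIC); cv2.imwrite("pics/w1c.png",crop[:600])
```

```text
3862 [[0.3861, -0.2762, 0.0176], [0.4286, -0.2437, 0.0213], [0.4559, -0.2119, 0.0242]]
((421.24761962890625, -243.63328552246094), (65.84606170654297, 70.18495178222656), 88.10822296142578)
2403 [[0.3866, -0.2768, 0.0306], [0.4006, -0.2436, 0.035], [0.4693, -0.2113, 0.0399]]
((428.37225341796875, -244.0204315185547), (65.8068618774414, 82.89640808105469), 87.8988037109375)
[ 0.38484725 -0.27457474  0.035     ]
[ 0.38475348 -0.20976502  0.035     ]
[ 0.47058862 -0.21093193  0.035     ]
[ 0.47273881 -0.27719899  0.035     ]
```

View pics/w1c.png

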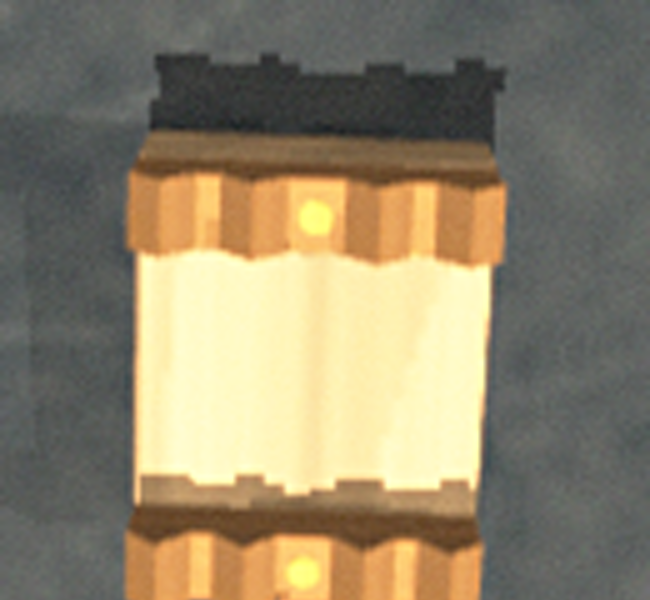

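Request:
{"name": "play_rows", "arguments": {"commands": [[[2,-2,-0.2,0.035,0,0,8.5],[2,-1.9,-0.2,0,0,0,8.5],[2,0,0,0,0,0,8.5],[2,0,0,0,0,0,8.5],[2,0,0,0,0,0,8.5],[2,0,0,0,0,0,8.5],[2,0,0,0,0,0,8.5],[0,0,0,0,0,0,8.5],[0,0,0,0,0,0,8.5]]]}}

```text
clock: 3.98
position: [0.4288, -0.2447, 0.0533]
eef_rot: [0.508, -0.492, 0.508, 0.491]
wrist_force: [-1.0, 0.1, -0.9]
grip_width: 1.0
```

Run:
```python
from h import *
go(.428,-.2438,.014,88)
f=optics.grab_frame("wrist"); cv2.imwrite("pics/w2.png",f["image"])
```

```text
t 3.98 pos [ 0.4288 -0.2447  0.0533] jawyaw 88.1 toolx [ 0.001 -0.001 -1.   ] tooly [-1.    0.03 -0.  ] q [-0.67  0.43 -0.51  0.63 -0.   -0.63] F [-1.   0.1 -0.9] grip 8.54
shift now-axes cm [3.93 0.09 0.09]
target jaw 88 rotvec tool [ 0.002 -0.001  0.001] shift in target axes cm [3.93 0.09 0.09]
```

View pics/w2.png

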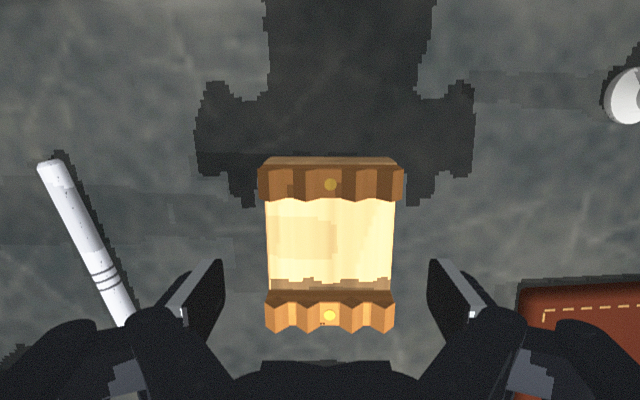

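Request:
{"name": "play_rows", "arguments": {"commands": [[[1.5,0.1,0.1,0,0,0,8.5],[1.5,0,0,0,0,0,8.5],[0.9,0,0,0,0,0,8.5],[0,0,0,0,0,0,6.0],[0,0,0,0,0,0,6.0],[0,0,0,0,0,0,6.0],[0,0,0,0,0,0,6.0],[0,0,0,0,0,0,6.0]]], "squeeze": 45}}

```text
clock: 5.03
position: [0.4274, -0.2438, 0.0134]
eef_rot: [0.508, -0.492, 0.508, 0.491]
wrist_force: [-0.3, 0.2, -1.2]
grip_width: 0.757
```

Run:
```python
from h import *
go(.428,-.2438,.014,88)
f=optics.grab_frame("wrist"); cv2.imwrite("pics/w3.png",f["image"])
```

```text
t 5.03 pos [ 0.4274 -0.2438  0.0134] jawyaw 88.1 toolx [ 0. -0. -1.] tooly [-1.    0.03 -0.  ] q [-0.67  0.49 -0.55  0.53  0.   -0.63] F [-0.3  0.2 -1.2] grip 6.46
shift now-axes cm [-0.06 -0.06  0.  ]
target jaw 88 rotvec tool [ 0.001 -0.     0.   ] shift in target axes cm [-0.06 -0.06  0.  ]
```

View pics/w3.png

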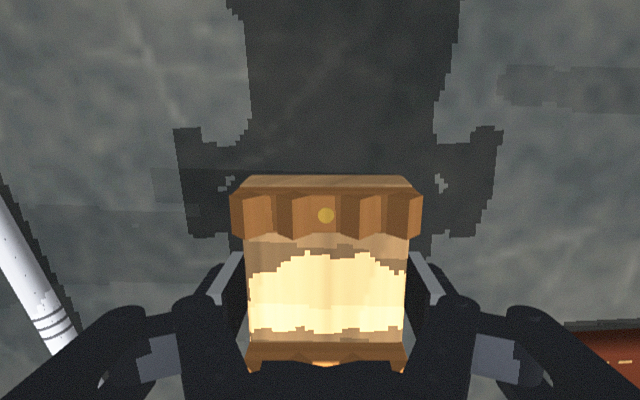

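Request:
{"name": "play_rows", "arguments": {"commands": [[[-2,0,0,0,0,0,6.0],[-4,0,0,0,0,0,6.0],[-4,0,0,-0.064,0,0,6.0],[0,-2,4,0,0,0,6.0],[0,-2,4,0,0,0,6.0],[0,-2,4,0,0,0,6.0],[0,-2,4,0,0,0,6.0],[0,-2,4,0,0,0,6.0],[0,-2,2,0,0,0,6.0],[0,0,0,0,0,0,6.0]]]}}

```text
clock: 6.32
position: [0.5416, -0.0188, 0.1132]
eef_rot: [-0.492, 0.508, -0.492, -0.508]
wrist_force: [0.0, -0.5, -3.5]
grip_width: 0.758
```

Run:
```python
from h import *
go(.554,-.0165,.0285,91.8)
f=optics.grab_frame("wrist"); cv2.imwrite("pics/w4.png",f["image"])
```

```text
t 6.33 pos [ 0.5416 -0.0188  0.1132] jawyaw 91.9 toolx [ 0.001  0.    -1.   ] tooly [-1.   -0.03 -0.  ] q [-0.17  0.43 -0.31  0.83  0.   -0.2 ] F [ 0.  -0.5 -3.5] grip 6.47
shift now-axes cm [ 8.47 -1.25  0.18]
target jaw 91.8 rotvec tool [0.001 0.    0.001] shift in target axes cm [ 8.47 -1.25  0.19]
```

View pics/w4.png

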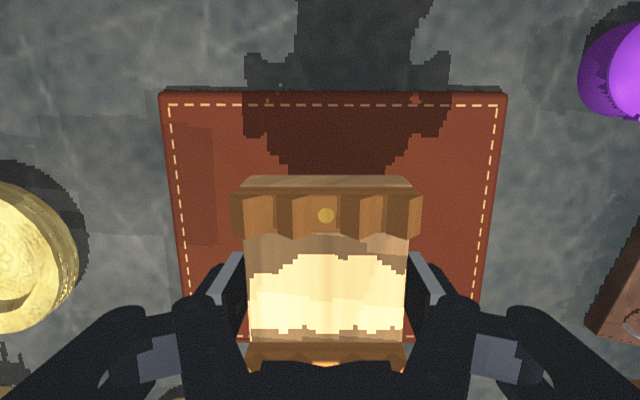

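Request:
{"name": "play_rows", "arguments": {"commands": [[[2,-0.6,0.1,0,0,0,6.0],[3,-0.6,0.1,0,0,0,6.0],[2,0,0,0,0,0,6.0],[1,0,0,0,0,0,6.0],[0.3,0,0,0,0,0,6.0],[0.2,0,0,0,0,0,6.0],[0,0,0,0,0,0,6.0]]]}}

```text
clock: 7.25
position: [0.5529, -0.018, 0.0288]
eef_rot: [-0.493, 0.508, -0.492, -0.507]
wrist_force: [-0.6, 0.0, -3.1]
grip_width: 0.755
```

Run:
```python
from h import *
go(.554,-.0165,.0275,91.8)
f=optics.grab_frame("wrist"); cv2.imwrite("pics/w5.png",f["image"])
f=optics.grab_frame("top"); cv2.imwrite("pics/t5.png",cv2.resize(f["image"][145:265,280:400],None,fx=5,fy=5,interpolation=cv2.INTER_CUBIC))
```

```text
t 7.25 pos [ 0.5529 -0.018   0.0288] jawyaw 91.7 toolx [ 0.001 -0.    -1.   ] tooly [-1.   -0.03 -0.  ] q [-0.16  0.55 -0.37  0.65 -0.   -0.19] F [-0.6  0.  -3.1] grip 6.45
shift now-axes cm [ 0.13 -0.11  0.15]
target jaw 91.8 rotvec tool [-0.001 -0.     0.001] shift in target axes cm [ 0.13 -0.11  0.15]
```

View pics/w5.png

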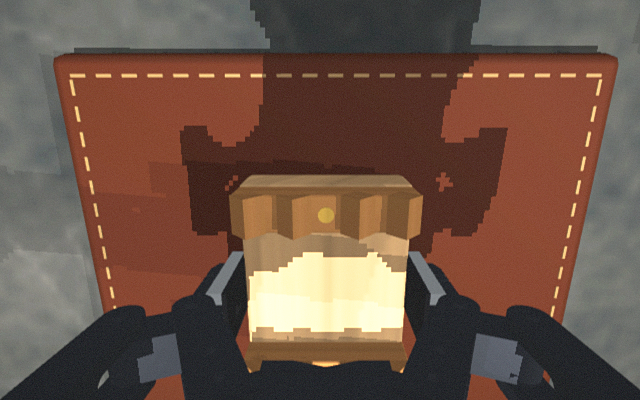

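Run:
```python
from h import *
f=optics.grab_frame("wrist")
print(f["position"])
a=onz(f,56,56,.014);b=onz(f,617,56,.014);print(a,b,np.linalg.norm(a-b))
a2=onz(f,100,312,.014);b2=onz(f,565,312,.014);print(a2,b2)
m=(a+b)/2; d=(b-a)/np.linalg.norm(b-a); n=np.array([-d[1],d[0],0]); n*=np.sign(n[0]); print("yaw",np.degrees(np.arctan2(d[1],d[0])),"center",m+n*.096)
W=cloud(f);m=(W[...,2]>.047)&(W[...,2]<.06)
v,u=np.where(m);k=(u>225)&(u<425)&(v>170)&(v<372);P=W[v[k],u[k]];print(np.percentile(P,[1,50,99],axis=0))
```

```text
[ 0.4837199  -0.02133162  0.16169941]
[ 0.46820994 -0.12917336  0.014     ] [0.46158698 0.09412152 0.014     ] 0.22339307183050772
[ 0.58485998 -0.12919733  0.014     ] [0.57804772 0.09919686 0.014     ]
yaw 91.69890255177769 center [ 0.56085626 -0.0146798   0.014     ]
[[ 0.51246723 -0.05295145  0.04716751]
 [ 0.52142682 -0.02016272  0.05064274]
 [ 0.58208598  0.01352267  0.05881856]]
```

View pics/t5.png

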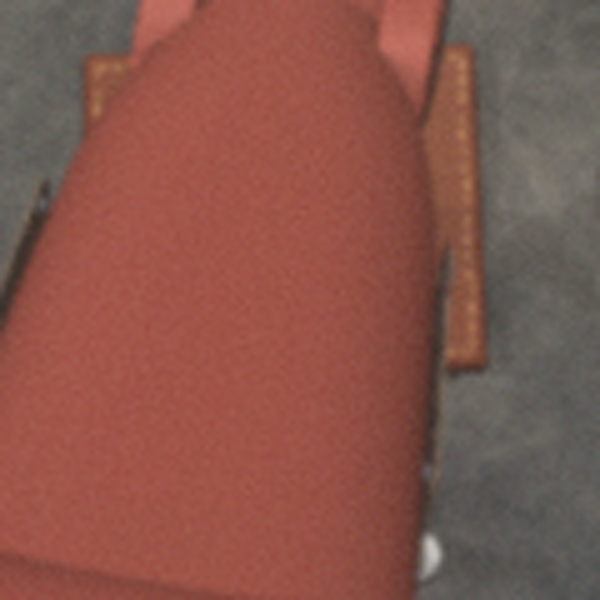

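Request:
{"name": "play_rows", "arguments": {"commands": [[[0,-0.3,0.3,0,0,0,6.0],[0.1,-0.05,0,0,0,0,6.0],[0.05,0,0,0,0,0,6.0],[0,0,0,0,0,0,6.0]]]}}

```text
clock: 7.9
position: [0.5564, -0.0145, 0.0274]
eef_rot: [-0.493, 0.508, -0.492, -0.507]
wrist_force: [-1.4, 1.6, 4.5]
grip_width: 0.758
```

Request:
{"name": "play_rows", "arguments": {"commands": [[[0,0,0,0,0,0,8.5],[0,0,0,0,0,0,8.5],[0,0,0,0,0,0,8.5],[-2,0,0,0,0,0,8.5],[-3,0,0,0,0,0,8.5],[-4,0,0,0,0,0,8.5],[-4,0,0,0,0,0,8.5],[0,0,0,0,0,0,8.5]]]}}

```text
clock: 8.9
position: [0.558, -0.0151, 0.1598]
eef_rot: [-0.494, 0.509, -0.491, -0.506]
wrist_force: [-1.0, 0.2, -0.9]
grip_width: 0.994
```

Run:
```python
from h import *
go(.449,-.3741,.1,103.4)
f=optics.grab_frame("wrist"); cv2.imwrite("pics/w6.png",f["image"])
```

```text
t 8.90 pos [ 0.558  -0.0151  0.1598] jawyaw 91.7 toolx [ 0.005 -0.001 -1.   ] tooly [-1.   -0.03 -0.01] q [-0.16  0.41 -0.21  0.95 -0.   -0.19] F [-1.   0.2 -0.9] grip 8.49
shift now-axes cm [  5.95  12.01 -35.55]
target jaw 103.4 rotvec tool [-0.204 -0.002  0.005] shift in target axes cm [  5.98  18.92 -32.4 ]
```

View pics/w6.png

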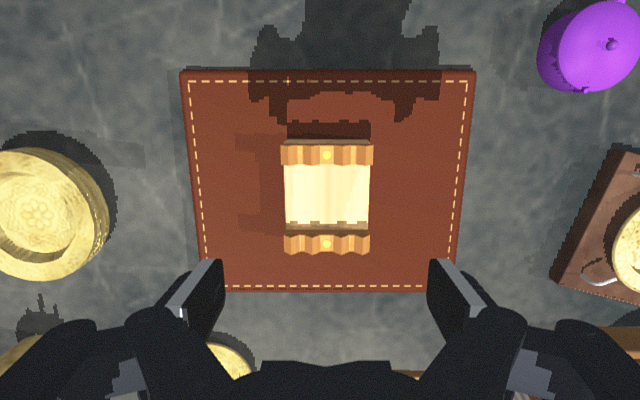

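Run:
```python
from h import *
f=optics.grab_frame("wrist")
c=np.array([onz(f,u,v,.014) for u,v in[(180,70),(476,70),(457,291),(201,291)]]);print(c.round(4),c.mean(0)); print(np.linalg.norm(c[0]-c[1]),np.linalg.norm(c[1]-c[2]))
W=cloud(f);m=(W[...,2]>.046)&(W[...,2]<.06)
v,u=np.where(m);k=(u>270)&(u<385)&(v>130)&(v<265);P=W[v[k],u[k]];print(np.percentile(P,[1,50,99],axis=0).round(4));print(cv2.minAreaRect(P[:,:2].astype(np.float32)*1000))
for p in [(326,155),(326,244)]: print(onz(f,*p,.050))
f=optics.grab_frame("top"); cv2.imwrite("pics/t6.png",cv2.resize(f["image"][145:265,280:400],None,fx=5,fy=5,interpolation=cv2.INTER_CUBIC))
```

```text
[[ 0.466  -0.1288  0.014 ]
 [ 0.4594  0.0942  0.014 ]
 [ 0.6462  0.1053  0.014 ]
 [ 0.6531 -0.1261  0.014 ]] [ 0.55614623 -0.01385037  0.014     ]
0.22309484369332166 0.18713418011736085
[[ 0.5165 -0.0487  0.0462]
 [ 0.5297 -0.0157  0.0492]
 [ 0.5985  0.0165  0.0538]]
((557.809326171875, -15.930362701416016), (82.57659912109375, 66.07693481445312), 1.7055553197860718)
[ 0.52164234 -0.01701045  0.05      ]
[ 0.58878706 -0.01499016  0.05      ]
```

Request:
{"name": "play_rows", "arguments": {"commands": [[[0,0,0,-0.102,0,0,4],[0,0,0,-0.102,0,0.005,4],[0,2.7,-4.6,0,0,0,4],[0,2.7,-4.6,0,0,0,4],[0,2.7,-4.6,0,0,0,4],[1,2.7,-4.6,0,0,0,4],[1,2.7,-4.6,0,0,0,4],[1,2.7,-4.6,0,0,0,4],[1,2.7,-4.6,0,0,0,4],[0,0,0,0,0,0,4]]]}}

```text
clock: 10.3
position: [0.4444, -0.3743, 0.1153]
eef_rot: [0.438, -0.552, 0.441, 0.556]
wrist_force: [0.1, 0.6, 0.5]
grip_width: 0.471
```

Run:
```python
from h import *
go(.449,-.3741,.013,103.4)
f=optics.grab_frame("wrist"); cv2.imwrite("pics/w7.png",f["image"])
```

```text
t 10.30 pos [ 0.4444 -0.3743  0.1153] jawyaw 103.2 toolx [-0.007  0.001 -1.   ] tooly [-0.97 -0.23  0.01] q [-0.82  0.5  -0.19  0.89 -0.   -1.05] F [0.1 0.6 0.5] grip 4.03
shift now-axes cm [10.22 -0.52 -0.11]
target jaw 103.4 rotvec tool [-0.004  0.002 -0.007] shift in target axes cm [10.23 -0.45 -0.08]
```

View pics/w7.png

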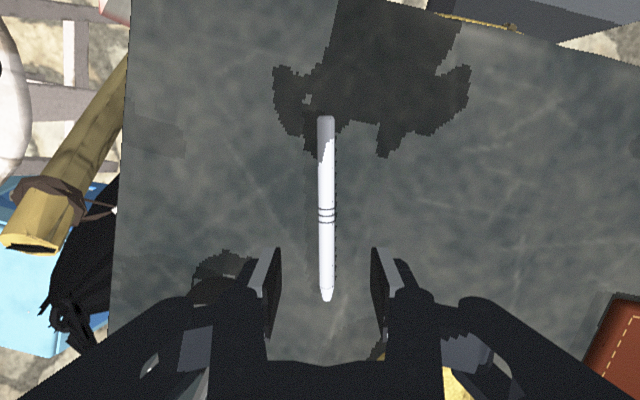

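Run:
```python
from h import *
f=optics.grab_frame("wrist")
a=onz(f,326,116,.010);b=onz(f,326,301,.006);print(a,b,(a+b)/2,np.linalg.norm(a-b),np.degrees(np.arctan2(*(b-a)[[1,0]])))
c=(a+b)/2
go(c[0],c[1],.013,103.4)
```

```text
[ 0.38381876 -0.38760781  0.01      ] [ 0.52308179 -0.35480826  0.006     ] [ 0.45345027 -0.37120804  0.008     ] 0.14312931421074804 13.252907814706113
t 10.40 pos [ 0.4456 -0.3714  0.1161] jawyaw 103.3 toolx [-0.007  0.001 -1.   ] tooly [-0.97 -0.23  0.01] q [-0.82  0.49 -0.19  0.89 -0.   -1.05] F [-0.   0.4 -0.6] grip 4.01
shift now-axes cm [10.31 -0.83 -0.19]
target jaw 103.4 rotvec tool [-0.001  0.003 -0.006] shift in target axes cm [10.31 -0.76 -0.16]
```

Request:
{"name": "play_rows", "arguments": {"commands": [[[2,-0.6,0,0,0,-0.005,3.5],[2,0,0,0,0,0,3.5],[2,0,0,0,0,0,3.5],[2,0,0,0,0,0,3.5],[1.2,0,0,0,0,0,3.5],[0.5,0,0,0,0,0,3.5],[0,0,0,0,0,0,3.5]]]}}

```text
clock: 11.28
position: [0.4525, -0.3702, 0.0207]
eef_rot: [0.438, -0.555, 0.438, 0.555]
wrist_force: [1.4, -0.2, 0.5]
grip_width: 0.407
```

Run:
```python
from h import *
go(.452,-.3735,.0135,103.4)
f=optics.grab_frame("wrist"); cv2.imwrite("pics/w8.png",f["image"])
```

```text
t 11.28 pos [ 0.4525 -0.3702  0.0207] jawyaw 103.4 toolx [-0.  0. -1.] tooly [-0.97 -0.23  0.  ] q [-0.81  0.61 -0.28  0.68  0.   -1.05] F [ 1.4 -0.2  0.5] grip 3.48
shift now-axes cm [ 0.72  0.13 -0.31]
target jaw 103.4 rotvec tool [ 0.001  0.    -0.   ] shift in target axes cm [ 0.72  0.13 -0.31]
```

View pics/w8.png

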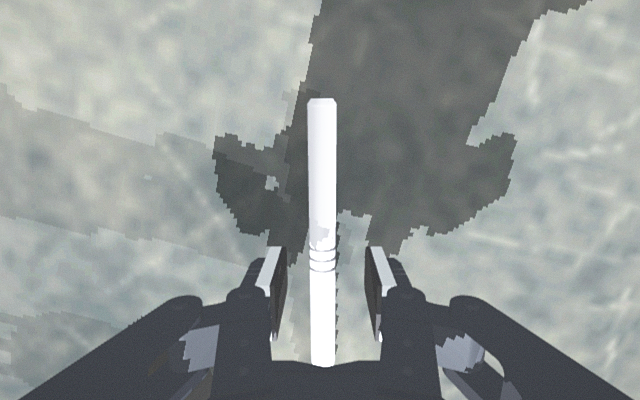

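Request:
{"name": "play_rows", "arguments": {"commands": [[[0.3,0,-0.1,0,0,0,3.5],[0.3,0,0,0,0,0,3.5],[0,0,0,0,0,0,2.2],[0,0,0,0,0,0,0.6],[0,0,0,0,0,0,0.6],[0,0,0,0,0,0,0.6],[0,0,0,0,0,0,0.6]]], "squeeze": 40}}

```text
clock: 12.2
position: [0.4526, -0.3715, 0.0147]
eef_rot: [0.438, -0.555, 0.438, 0.555]
wrist_force: [-0.6, 0.6, 3.8]
grip_width: 0.112
```

Run:
```python
from h import *
go(.452,-.3735,.0135,103.4)
f=optics.grab_frame("wrist"); cv2.imwrite("pics/w9.png",f["image"])
```

```text
t 12.20 pos [ 0.4526 -0.3715  0.0147] jawyaw 103.4 toolx [-0.  0. -1.] tooly [-0.97 -0.23  0.  ] q [-0.81  0.62 -0.29  0.67  0.   -1.05] F [-0.6  0.6  3.8] grip 0.96
shift now-axes cm [ 0.12  0.1  -0.19]
target jaw 103.4 rotvec tool [ 0.  0. -0.] shift in target axes cm [ 0.12  0.1  -0.19]
```

View pics/w9.png

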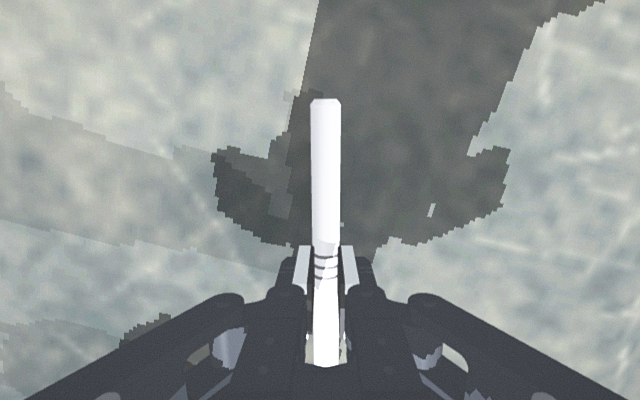

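Request:
{"name": "play_rows", "arguments": {"commands": [[[-1,0,0,0,0,0,0.6],[-3,0,0,0,0,0,0.6],[-4,0,0,0.1,0,0,0.6],[-4,0,0,0.104,0,0,0.6],[0,0,0,0,0,0,0.6]]]}}

```text
clock: 12.88
position: [0.4543, -0.3731, 0.1383]
eef_rot: [-0.493, 0.509, -0.493, -0.505]
wrist_force: [0.0, 0.2, -1.4]
grip_width: 0.116
```

Run:
```python
from h import *
go(.5564,.0043,.1,91.7)
```

```text
t 12.88 pos [ 0.4543 -0.3731  0.1383] jawyaw 91.7 toolx [ 0.004 -0.004 -1.   ] tooly [-1.   -0.03 -0.  ] q [-0.81  0.48 -0.16  0.93  0.   -0.84] F [ 0.   0.2 -1.4] grip 0.99
shift now-axes cm [  3.71 -11.3   37.44]
target jaw 91.7 rotvec tool [-0.    -0.004  0.004] shift in target axes cm [  3.83 -11.33  37.42]
```

Request:
{"name": "play_rows", "arguments": {"commands": [[[0,-1.4,4.6,0,0,0,0.6],[0,-1.4,4.6,0,0,0,0.6],[0,-1.4,4.6,0,0,0,0.6],[0,-1.4,4.6,0,0,0,0.6],[0,-1.4,4.6,0,0,0,0.6],[0,-1.4,4.6,0,0,0,0.6],[0.5,-1.4,4.6,0,0,0,0.6],[1,-1.4,4.6,0,0,0,0.6],[1.3,0,0.6,0,0,0,0.6],[0,0,0,0,0,0,0.6]]]}}

```text
clock: 14.12
position: [0.5518, 0.006, 0.1052]
eef_rot: [0.491, -0.507, 0.493, 0.509]
wrist_force: [-0.2, 0.4, -0.5]
grip_width: 0.113
```

Run:
```python
from h import *
go(.5564,.0043,.07,91.7)
f=optics.grab_frame("wrist"); cv2.imwrite("pics/w10.png",f["image"])
```

```text
t 14.12 pos [0.5518 0.006  0.1052] jawyaw 91.8 toolx [-0.003  0.    -1.   ] tooly [-1.   -0.03  0.  ] q [-0.12  0.46 -0.29  0.83 -0.   -0.15] F [-0.2  0.4 -0.5] grip 0.97
shift now-axes cm [ 3.52 -0.46 -0.19]
target jaw 91.7 rotvec tool [ 0.002  0.    -0.003] shift in target axes cm [ 3.52 -0.45 -0.19]
```

View pics/w10.png

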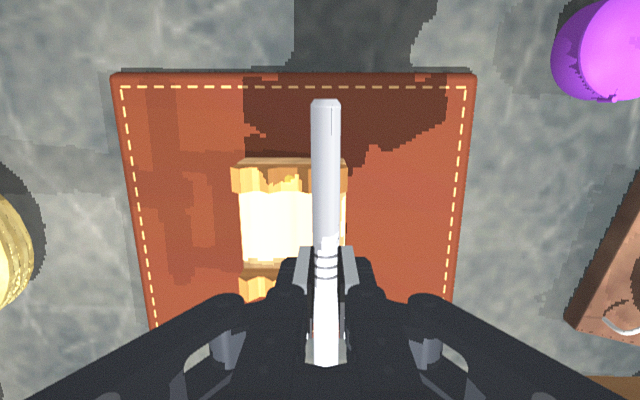

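Request:
{"name": "play_rows", "arguments": {"commands": [[[1.5,-0.4,-0.1,0,0,0,0.6],[1.5,0,0,0,0,0,0.6],[0,0,0,0,0,0,0.6],[0,0,0,0,0,0,0.6]]]}}

```text
clock: 14.68
position: [0.5573, 0.0046, 0.0767]
eef_rot: [0.492, -0.507, 0.492, 0.508]
wrist_force: [-0.6, 0.2, -1.2]
grip_width: 0.116
```

Run:
```python
from h import *
go(.5564,.0043,.0612,91.7)
f=optics.grab_frame("wrist"); cv2.imwrite("pics/w11.png",f["image"])
```

```text
t 14.68 pos [0.5573 0.0046 0.0767] jawyaw 91.7 toolx [-0.  0. -1.] tooly [-1.   -0.03  0.  ] q [-0.12  0.5  -0.31  0.76  0.   -0.15] F [-0.6  0.2 -1.2] grip 0.99
shift now-axes cm [ 1.55  0.09 -0.03]
target jaw 91.7 rotvec tool [ 0.  0. -0.] shift in target axes cm [ 1.55  0.09 -0.03]
```

View pics/w11.png

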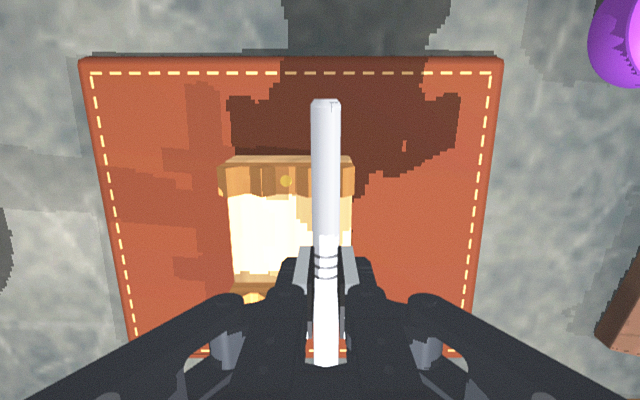

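Request:
{"name": "play_rows", "arguments": {"commands": [[[0.6,0,0,0,0,0,0.6],[0.5,0,0,0,0,0,0.6],[0.3,0,0,0,0,0,0.6],[0.15,0,0,0,0,0,0.6],[0,0,0,0,0,0,0.6]]]}}

```text
clock: 15.35
position: [0.5573, 0.0046, 0.0613]
eef_rot: [-0.492, 0.508, -0.493, -0.507]
wrist_force: [-0.5, -1.3, 0.4]
grip_width: 0.12
```

Run:
```python
from h import *
go(.5564,.0043,.0612,91.7)
```

```text
t 15.35 pos [0.5573 0.0046 0.0613] jawyaw 91.7 toolx [-0. -0. -1.] tooly [-1.   -0.03  0.  ] q [-0.12  0.52 -0.33  0.73 -0.   -0.15] F [-0.5 -1.3  0.4] grip 1.02
shift now-axes cm [ 0.01  0.09 -0.03]
target jaw 91.7 rotvec tool [ 0. -0. -0.] shift in target axes cm [ 0.01  0.09 -0.03]
```

Request:
{"name": "play_rows", "arguments": {"commands": [[[0,0,0,0,0,0,1.4],[0,0,0,0,0,0,1.8],[0,0,0,0,0,0,2.4],[0,0,0,0,0,0,3],[0,0,0,0,0,0,3],[-1.5,0,0,0,0,0,3],[-3,0,0,0,0,0,3],[-4,0,0,0,0,0,3],[-3,0,0,0,0,0,4],[0,0,0,0,0,0,4]]]}}

```text
clock: 16.6
position: [0.5591, 0.0047, 0.1796]
eef_rot: [-0.494, 0.509, -0.491, -0.506]
wrist_force: [0.6, 1.2, -1.3]
grip_width: 0.472
```

Run:
```python
from h import *
go(.4227,.2535,.12,83.4)
f=optics.grab_frame("wrist"); cv2.imwrite("pics/w12.png",f["image"])
W=cloud(f)
```

```text
t 16.60 pos [0.5591 0.0047 0.1796] jawyaw 91.7 toolx [ 0.005 -0.    -1.   ] tooly [-1.   -0.03 -0.01] q [-0.12  0.39 -0.18  1.    0.   -0.15] F [ 0.6  1.2 -1.3] grip 4.03
shift now-axes cm [ 5.88 12.91 25.29]
target jaw 83.4 rotvec tool [ 0.145 -0.     0.005] shift in target axes cm [ 5.96 16.41 23.15]
```

View pics/w12.png

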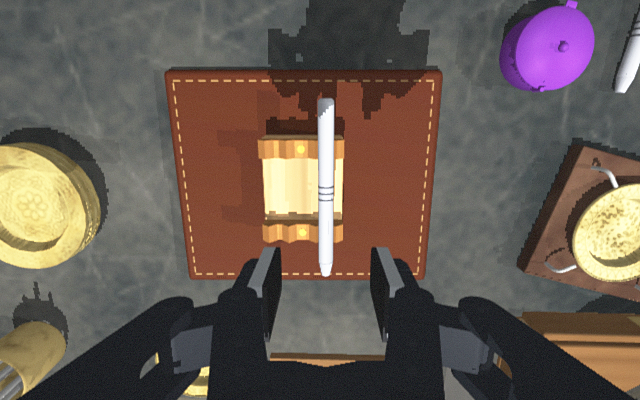

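Request:
{"name": "play_rows", "arguments": {"commands": [[[0,0,0,0.145,0,0,4],[0,2.7,3.8,0,0,0,4],[0,2.7,3.8,0,0,0,4],[1,2.7,3.8,0,0,0,4],[1,2.7,3.8,0,0,0,4],[1,2.7,3.8,0,0,0,4],[1,2.7,3.8,0,0,0,4],[1,0,0,0,0,0,4],[1,0,0,0,0,0,4],[0,0,0,0,0,0,4]]]}}

```text
clock: 17.9
position: [0.4224, 0.2488, 0.1154]
eef_rot: [0.528, -0.47, 0.529, 0.47]
wrist_force: [-0.1, -0.4, 0.9]
grip_width: 0.466
```

Run:
```python
from h import *
go(.4227,.2535,.015,83.4)
f=optics.grab_frame("wrist"); cv2.imwrite("pics/w13.png",f["image"])
```

```text
t 17.90 pos [0.4224 0.2488 0.1154] jawyaw 83.3 toolx [-0.002 -0.001 -1.   ] tooly [-0.99  0.12  0.  ] q [ 0.38  0.34 -0.44  0.79 -0.    0.5 ] F [-0.1 -0.4  0.9] grip 3.98
shift now-axes cm [1.004e+01 1.000e-02 4.800e-01]
target jaw 83.4 rotvec tool [-0.001 -0.001 -0.002] shift in target axes cm [10.04  0.02  0.47]
```

View pics/w13.png

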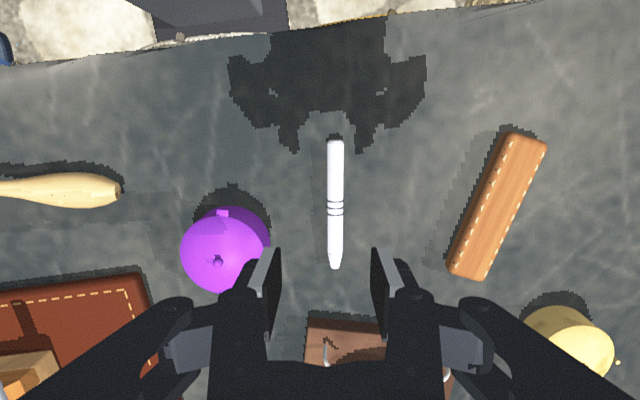

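Run:
```python
from h import *
f=optics.grab_frame("wrist")
a=onz(f,336,140,.009);b=onz(f,335,268,.006);print(a,b,(a+b)/2,np.linalg.norm(a-b),np.degrees(np.arctan2(*(b-a)[[1,0]])))
c=(a+b)/2
go(c[0],c[1],.0145,83.4)
```

```text
[0.37780609 0.26018452 0.009     ] [0.47560031 0.24883483 0.006     ] [0.4267032  0.25450968 0.0075    ] 0.09849631596747792 -6.619958200873744
t 18.00 pos [0.423  0.2491 0.1162] jawyaw 83.3 toolx [-0.  0. -1.] tooly [-0.99  0.12  0.  ] q [ 0.38  0.34 -0.44  0.79  0.    0.5 ] F [-0.5 -0.3  0.5] grip 4.01
shift now-axes cm [10.17 -0.31  0.58]
target jaw 83.4 rotvec tool [-0.001  0.    -0.   ] shift in target axes cm [10.17 -0.31  0.58]
```

Request:
{"name": "play_rows", "arguments": {"commands": [[[2,-0.2,0.5,0,0,0,3.5],[2,0,0,0,0,0,3.5],[2,0,0,0,0,0,3.5],[2,0,0,0,0,0,3.5],[1.2,0,0,0,0,0,3.5],[0.5,0,0,0,0,0,3.5],[0,0,0,0,0,0,3.5]]]}}

```text
clock: 18.88
position: [0.4253, 0.2546, 0.0195]
eef_rot: [0.528, -0.47, 0.528, 0.47]
wrist_force: [-0.0, 0.2, -0.9]
grip_width: 0.411
```

Run:
```python
from h import *
go(.425,.254,.0145,83.4)
f=optics.grab_frame("wrist"); cv2.imwrite("pics/w14.png",f["image"])
```

```text
t 18.88 pos [0.4253 0.2546 0.0195] jawyaw 83.4 toolx [ 0.  0. -1.] tooly [-0.99  0.11 -0.  ] q [ 0.39  0.48 -0.54  0.55  0.    0.51] F [-0.   0.2 -0.9] grip 3.51
shift now-axes cm [ 0.5   0.02 -0.06]
target jaw 83.4 rotvec tool [0. 0. 0.] shift in target axes cm [ 0.5   0.02 -0.06]
```

View pics/w14.png

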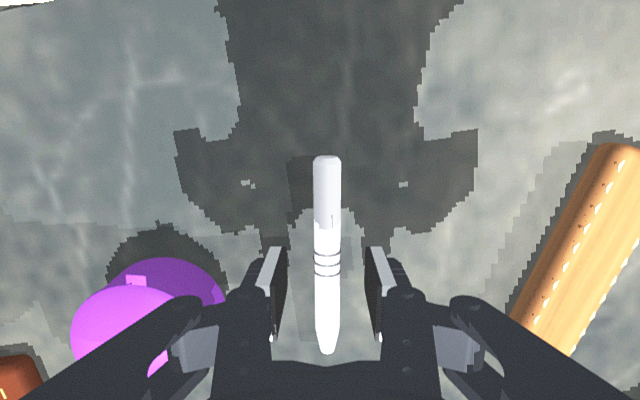

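Request:
{"name": "play_rows", "arguments": {"commands": [[[0.3,0,0,0,0,0,3.5],[0.2,0,0,0,0,0,3.5],[0,0,0,0,0,0,2.2],[0,0,0,0,0,0,0.6],[0,0,0,0,0,0,0.6],[0,0,0,0,0,0,0.6],[0,0,0,0,0,0,0.6]]]}}

```text
clock: 19.8
position: [0.425, 0.2547, 0.0144]
eef_rot: [0.528, -0.47, 0.528, 0.471]
wrist_force: [-1.0, -0.3, 3.7]
grip_width: 0.113
```

Run:
```python
from h import *
go(.5576,-.0337,.12,91.7)
```

```text
t 19.80 pos [0.425  0.2547 0.0144] jawyaw 83.4 toolx [ 0.  0. -1.] tooly [-0.99  0.11  0.  ] q [ 0.39  0.49 -0.54  0.54  0.    0.51] F [-1.  -0.3  3.7] grip 0.97
shift now-axes cm [-10.57 -16.47 -27.13]
target jaw 91.7 rotvec tool [-0.144  0.     0.   ] shift in target axes cm [-10.56 -12.39 -29.22]
```

Request:
{"name": "play_rows", "arguments": {"commands": [[[-1,0,0,0,0,0,0.6],[-4,0,0,0,0,0,0.6],[-4,0,0,0,0,0,0.6],[-2.5,0,0,-0.144,0,0,0.6],[0,-1.7,-4.2,0,0,0,0.6],[0,-1.7,-4.2,0,0,0,0.6],[0,-1.7,-4.2,0,0,0,0.6],[0,-1.7,-4.2,0,0,0,0.6],[0,-1.7,-4.2,0,0,0,0.6],[0,-1.7,-4.2,0,0,0,0.6]]]}}

```text
clock: 21.05
position: [0.5349, 0.0042, 0.1298]
eef_rot: [-0.493, 0.507, -0.493, -0.507]
wrist_force: [1.4, 0.0, -0.3]
grip_width: 0.114
```

Request:
{"name": "play_rows", "arguments": {"commands": [[[0,-1.7,-4,0,0,0,0.6],[0,0,0,0,0,0,0.6],[0,0,0,0,0,0,0.6]]]}}

```text
clock: 21.42
position: [0.552, -0.0335, 0.1293]
eef_rot: [0.493, -0.507, 0.493, 0.507]
wrist_force: [0.2, 1.0, -0.9]
grip_width: 0.117
```

Run:
```python
from h import *
go(.5576,-.0337,.0765,91.7)
```

```text
t 21.43 pos [ 0.552  -0.0335  0.1293] jawyaw 91.7 toolx [-0.001  0.001 -1.   ] tooly [-1.   -0.03  0.  ] q [-0.19  0.43 -0.26  0.88  0.   -0.22] F [ 0.2  1.  -0.9] grip 1.0
shift now-axes cm [ 5.28 -0.56 -0.04]
target jaw 91.7 rotvec tool [-0.001  0.001 -0.001] shift in target axes cm [ 5.28 -0.55 -0.04]
```

Request:
{"name": "play_rows", "arguments": {"commands": [[[1.7,-0.5,0,0,0,0,0.6],[1.7,0,0,0,0,0,0.6],[1.5,0,0,0,0,0,0.6],[0.4,0,0,0,0,0,0.6],[0,0,0,0,0,0,0.6],[0,0,0,0,0,0,0.6]]]}}

```text
clock: 22.18
position: [0.558, -0.0336, 0.0767]
eef_rot: [-0.493, 0.507, -0.492, -0.507]
wrist_force: [-0.3, -0.5, -1.4]
grip_width: 0.117
```

Run:
```python
from h import *
go(.5576,-.0337,.0609,91.7)
f=optics.grab_frame("wrist"); cv2.imwrite("pics/w15.png",f["image"])
```

```text
t 22.18 pos [ 0.558  -0.0336  0.0767] jawyaw 91.7 toolx [ 0.001  0.    -1.   ] tooly [-1.   -0.03 -0.  ] q [-0.19  0.5  -0.31  0.76  0.   -0.22] F [-0.3 -0.5 -1.4] grip 1.0
shift now-axes cm [ 1.58  0.04 -0.01]
target jaw 91.7 rotvec tool [-0.     0.     0.001] shift in target axes cm [ 1.58  0.04 -0.01]
```

View pics/w15.png

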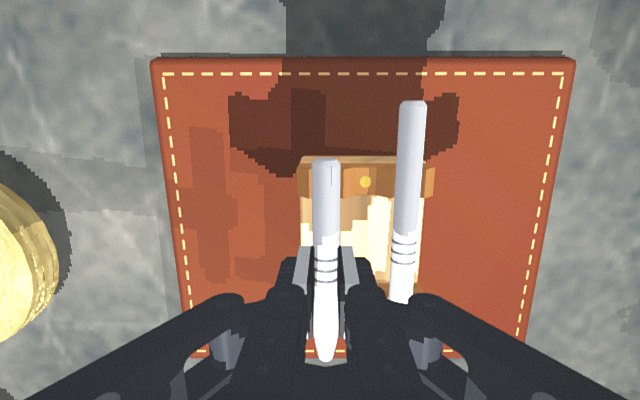

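Aligned: the short punch (col 326) sits over the free groove, 40 px left of the bar's middle (365). Lower and release.

Request:
{"name": "play_rows", "arguments": {"commands": [[[0.6,0,0,0,0,0,0.6],[0.5,0,0,0,0,0,0.6],[0.3,0,0,0,0,0,0.6],[0.18,0,0,0,0,0,0.6],[0,0,0,0,0,0,0.6],[0,0,0,0,0,0,0.6]]]}}

```text
clock: 22.98
position: [0.5573, -0.0335, 0.0608]
eef_rot: [0.493, -0.507, 0.493, 0.507]
wrist_force: [-1.7, 1.0, 5.8]
grip_width: 0.112
```

Request:
{"name": "play_rows", "arguments": {"commands": [[[0,0,0,0,0,0,1.4],[0,0,0,0,0,0,1.8],[0,0,0,0,0,0,2.3],[0,0,0,0,0,0,2.5],[0,0,0,0,0,0,2.5],[-1.5,0,0,0,0,0,2.5],[-3,0,0,0,0,0,2.5],[-4,0,0,0,0,0,2.5],[-3,0,0,0,0,0,5],[0,0,0,0,0,0,5]]]}}

```text
clock: 24.22
position: [0.5593, -0.0339, 0.1788]
eef_rot: [-0.494, 0.509, -0.492, -0.506]
wrist_force: [1.0, -0.5, -0.1]
grip_width: 0.586
```

Run:
```python
from h import *
go(.436,.364,.13,66.3)
f=optics.grab_frame("wrist"); cv2.imwrite("pics/w16.png",f["image"])
for n,a,b in[("l",(0,0),(0,0))]: pass
```

```text
t 24.23 pos [ 0.5593 -0.0339  0.1788] jawyaw 91.7 toolx [ 0.005 -0.001 -1.   ] tooly [-1.   -0.03 -0.01] q [-0.19  0.4  -0.17  1.    0.   -0.22] F [ 1.  -0.5 -0.1] grip 5.01
shift now-axes cm [ 4.78 11.19 40.14]
target jaw 66.3 rotvec tool [0.443 0.    0.005] shift in target axes cm [ 4.88 27.28 31.48]
```

View pics/w16.png

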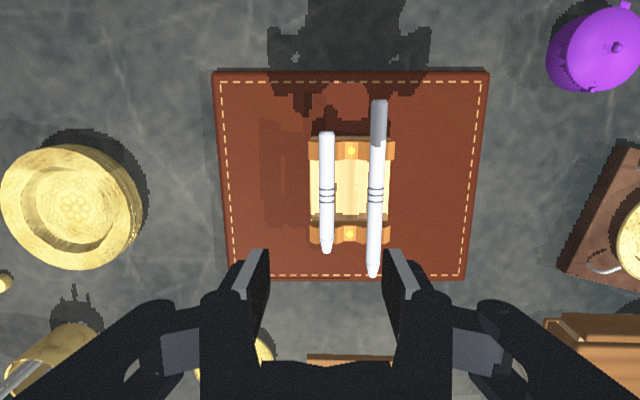

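Request:
{"name": "play_rows", "arguments": {"commands": [[[0,0,0,0.148,0,0,5.5],[0,0,0,0.148,0,0,5.5],[0,0,0,0.148,0,0,5.5],[0,3.4,3.9,0,0,0,5.5],[0,3.4,3.9,0,0,0,5.5],[0,3.4,3.9,0,0,0,5.5],[0,3.4,3.9,0,0,0,5.5],[1,3.4,3.9,0,0,0,5.5],[1,3.4,3.9,0,0,0,5.5],[1,3.4,3.9,0,0,0,5.5]]]}}

```text
clock: 25.52
position: [0.4484, 0.3134, 0.1444]
eef_rot: [0.592, -0.386, 0.593, 0.386]
wrist_force: [0.3, 0.0, -0.2]
grip_width: 0.648
```

Request:
{"name": "play_rows", "arguments": {"commands": [[[1,3.4,3.9,0,0,0,5.5],[1,0,0,0,0,0,5.5],[0,0,0,0,0,0,5.5]]]}}

```text
clock: 25.9
position: [0.4333, 0.3607, 0.1241]
eef_rot: [0.591, -0.387, 0.593, 0.386]
wrist_force: [0.1, -0.1, 1.1]
grip_width: 0.639
```

Run:
```python
from h import *
go(.436,.364,.016,66.3)
f=optics.grab_frame("wrist"); cv2.imwrite("pics/w17.png",f["image"])
f=optics.grab_frame("top"); cv2.imwrite("pics/t17.png",cv2.resize(f["image"][145:265,280:400],None,fx=5,fy=5,interpolation=cv2.INTER_CUBIC))
```

```text
t 25.90 pos [0.4333 0.3607 0.1241] jawyaw 66.3 toolx [-0.002 -0.002 -1.   ] tooly [-0.92  0.4   0.  ] q [ 0.56  0.46 -0.23  0.88 -0.    0.98] F [ 0.1 -0.1  1.1] grip 5.45
shift now-axes cm [10.81 -0.13  0.44]
target jaw 66.3 rotvec tool [-0.001 -0.003 -0.002] shift in target axes cm [10.81 -0.12  0.41]
```

View pics/w17.png

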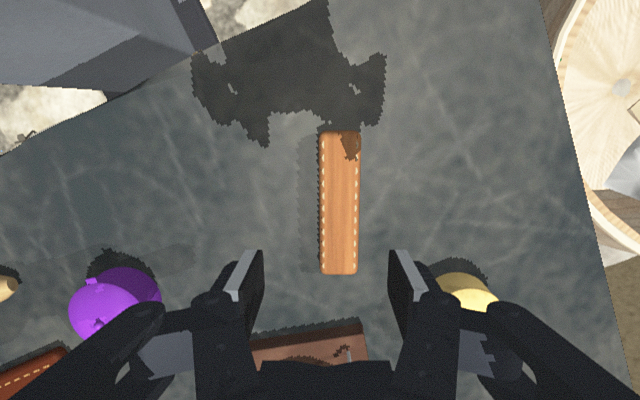

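View pics/t17.png

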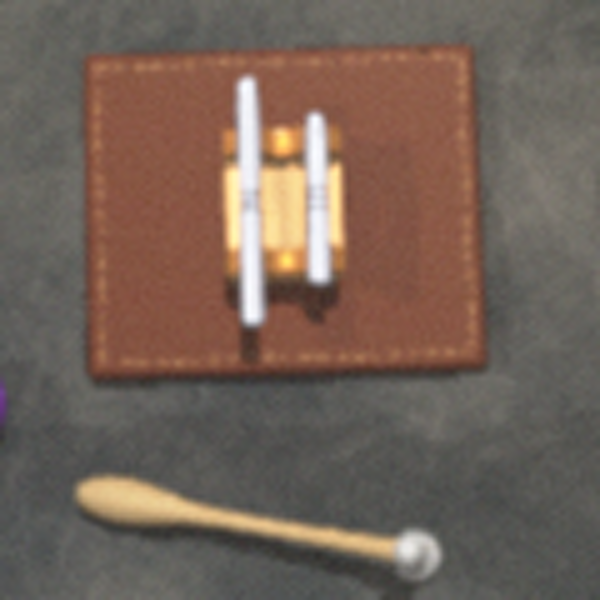

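Run:
```python
from h import *
f=optics.grab_frame("wrist")
a=onz(f,341,132,.016);b=onz(f,339.5,273,.014);c=(a+b)/2;print(a,b,c,np.linalg.norm(a-b),np.degrees(np.arctan2(*(b-a)[[1,0]])))
print(np.linalg.norm(onz(f,320,200,.016)-onz(f,359,200,.016)))
go(c[0],c[1],.016,66.0)
f=optics.grab_frame("top")
for n,p,q in [("long",(247,76),(254,325)),("short",(315,113),(320,284))]:
    A=[onz(f,280+(k[0]+.5)/5-.5,145+(k[1]+.5)/5-.5,.054) for k in(p,q)]; print(n,(A[0]+A[1])/2,A[0]-A[1])
```

```text
[0.39194255 0.38979266 0.016     ] [0.49148875 0.34603014 0.014     ] [0.44171565 0.3679114  0.015     ] 0.10875938925605666 -23.73126067852307
0.028509214017596457
t 26.05 pos [0.4348 0.3605 0.1257] jawyaw 66.1 toolx [-0.  0. -1.] tooly [-0.91  0.4   0.  ] q [ 0.56  0.45 -0.23  0.89  0.    0.98] F [-0.1 -0.3  0.7] grip 5.49
shift now-axes cm [10.97 -0.33  0.95]
target jaw 66.0 rotvec tool [ 0.003 -0.    -0.   ] shift in target axes cm [10.97 -0.33  0.95]
long [0.55332594 0.00194876 0.054     ] [0.14179303 0.00439964 0.        ]
short [ 0.55417863 -0.03554246  0.054     ] [0.09734124 0.0026739  0.        ]
```

Request:
{"name": "play_rows", "arguments": {"commands": [[[2,-0.2,0.4,0,0,0,5.5],[2,0,0.35,0,0,0,5.5],[2,0,0,0,0,0,5.5],[2,0,0,0,0,0,5.5],[1.5,0,0,0,0,0,5.5],[0.5,0,0,0,0,0,5.5],[0,0,0,0,0,0,5.5]]]}}

```text
clock: 26.98
position: [0.4394, 0.3675, 0.0257]
eef_rot: [0.592, -0.386, 0.592, 0.386]
wrist_force: [-0.5, -0.4, 0.4]
grip_width: 0.644
```

Run:
```python
from h import *
go(.439,.366,.014,66.3)
f=optics.grab_frame("wrist"); cv2.imwrite("pics/w18.png",f["image"])
```

```text
t 26.98 pos [0.4394 0.3675 0.0257] jawyaw 66.2 toolx [ 0.  0. -1.] tooly [-0.92  0.4   0.  ] q [ 0.57  0.59 -0.31  0.67  0.    0.98] F [-0.5 -0.4  0.4] grip 5.5
shift now-axes cm [ 1.17 -0.03 -0.16]
target jaw 66.3 rotvec tool [-0.001  0.    -0.   ] shift in target axes cm [ 1.17 -0.03 -0.16]
```

View pics/w18.png

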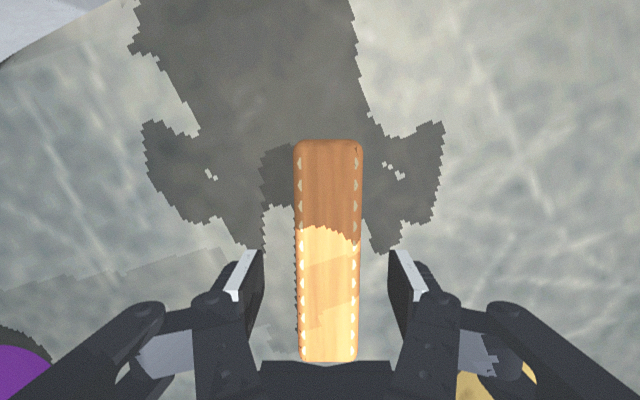

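Request:
{"name": "play_rows", "arguments": {"commands": [[[0.7,0,0,0,0,0,5.5],[0.45,0,0,0,0,0,5.5],[0,0,0,0,0,0,4],[0,0,0,0,0,0,2.8],[0,0,0,0,0,0,2.8],[0,0,0,0,0,0,2.8],[0,0,0,0,0,0,2.8]]]}}

```text
clock: 27.9
position: [0.4393, 0.3677, 0.0142]
eef_rot: [0.592, -0.386, 0.592, 0.386]
wrist_force: [0.0, 0.5, 2.4]
grip_width: 0.334
```

Run:
```python
from h import *
go(.5536,.0585,.14,91.7)
f=optics.grab_frame("wrist"); cv2.imwrite("pics/w19.png",f["image"])
```

```text
t 27.90 pos [0.4393 0.3677 0.0142] jawyaw 66.2 toolx [ 0.  0. -1.] tooly [-0.92  0.4  -0.  ] q [ 0.57  0.6  -0.32  0.65  0.    0.98] F [0.  0.5 2.4] grip 2.85
shift now-axes cm [-12.59 -22.93 -23.69]
target jaw 91.7 rotvec tool [-0.444  0.     0.   ] shift in target axes cm [-12.58 -10.51 -31.25]
```

View pics/w19.png

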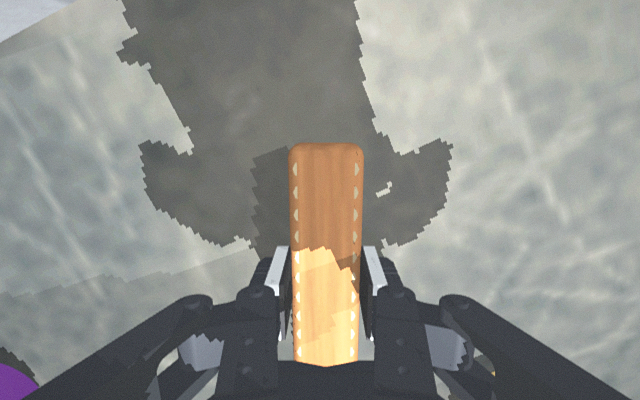

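Request:
{"name": "play_rows", "arguments": {"commands": [[[0,0,0,0,0,0,1.5],[0,0,0,0,0,0,1.5],[0,0,0,0,0,0,1.5],[-1,0,0,0,0,0,1.5],[-1,0,0,0,0,0,1.5],[0,0,0,0,0,0,1.5]]]}}

```text
clock: 28.7
position: [0.4399, 0.3681, 0.0352]
eef_rot: [0.593, -0.386, 0.592, 0.386]
wrist_force: [-0.3, 0.1, -1.1]
grip_width: 0.337
```

Run:
```python
from h import *
go(.5536,.0585,.14,91.7)
f=optics.grab_frame("wrist"); cv2.imwrite("pics/w20.png",f["image"])
```

```text
t 28.70 pos [0.4399 0.3681 0.0352] jawyaw 66.2 toolx [ 0.002  0.001 -1.   ] tooly [-0.92  0.4  -0.  ] q [ 0.57  0.57 -0.31  0.69  0.    0.98] F [-0.3  0.1 -1.1] grip 2.88
shift now-axes cm [-10.51 -22.89 -23.73]
target jaw 91.7 rotvec tool [-0.444  0.002  0.001] shift in target axes cm [-10.48 -10.45 -31.28]
```

View pics/w20.png

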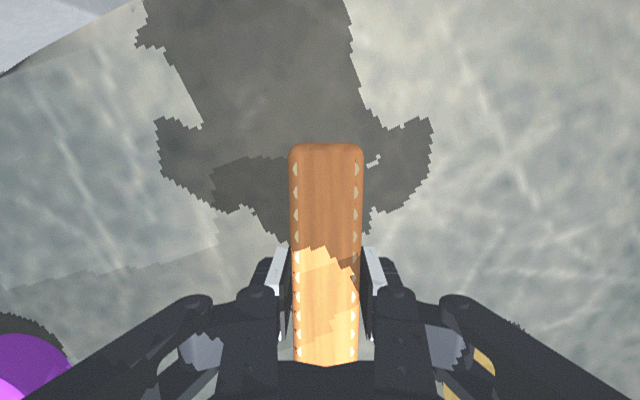

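Request:
{"name": "play_rows", "arguments": {"commands": [[[-3.5,0,0,0,0,0,1.5],[-3.5,0,0,-0.148,0,0,1.5],[-3.5,0,0,-0.148,0,0,1.5],[0,0,0,-0.148,0,0,1.5],[0,-1.5,-4.4,0,0,0,1.5],[0,-1.5,-4.4,0,0,0,1.5],[0,-1.5,-4.4,0,0,0,1.5],[0,-1.5,-4.4,0,0,0,1.5],[0,-1.5,-4.4,0,0,0,1.5],[0,-1.5,-4.4,0,0,0,1.5]]]}}

```text
clock: 30.0
position: [0.5371, 0.1049, 0.1388]
eef_rot: [0.493, -0.507, 0.493, 0.507]
wrist_force: [0.3, 0.6, -0.7]
grip_width: 0.338
```

Request:
{"name": "play_rows", "arguments": {"commands": [[[0,-1.5,-4.4,0,0,0,1.5],[0,0,0,0,0,0,1.5],[0,0,0,0,0,0,1.5]]]}}

```text
clock: 30.38
position: [0.5526, 0.0631, 0.1386]
eef_rot: [0.493, -0.507, 0.493, 0.508]
wrist_force: [-0.9, 0.2, -0.5]
grip_width: 0.338
```

Run:
```python
from h import *
go(.5542,.0595,.0292,91.7)
f=optics.grab_frame("wrist"); cv2.imwrite("pics/w21.png",f["image"])
```

```text
t 30.38 pos [0.5526 0.0631 0.1386] jawyaw 91.6 toolx [-0.001  0.001 -1.   ] tooly [-1.   -0.03  0.  ] q [-0.02  0.43 -0.24  0.91  0.   -0.05] F [-0.9  0.2 -0.5] grip 2.89
shift now-axes cm [10.94 -0.15 -0.37]
target jaw 91.7 rotvec tool [-0.001  0.001 -0.001] shift in target axes cm [10.94 -0.14 -0.36]
```

View pics/w21.png

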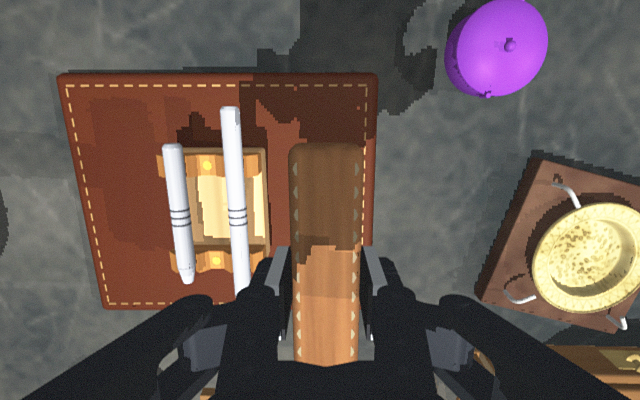

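Run:
```python
from h import *
f=optics.grab_frame("wrist"); W=cloud(f); s=observe(); p=s["position"]; 
w,a,b,c=s["eef_rot"]; M=R.from_quat([a,b,c,w]).as_matrix()
L=(W-p)@M*1000
for u,v in[(282,250),(268,270),(260,265),(250,295),(240,300),(215,300),(200,298),(190,305),(180,320),(160,330),(120,350),(80,380),(40,395),(230,340)]:
    print((u,v),L[v,u].round(0))
k=(W[...,2]>.1)&(np.abs(L[...,2])<80); 
for lo in range(-100,20,10):
    kk=k&(L[...,0]>lo)&(L[...,0]<lo+10); 
    if kk.any(): print(lo,L[kk][:,2].min().round(),L[kk][:,2].max().round())
```

```text
(282, 250) [  2.  10. -20.]
(268, 270) [-10.   7. -24.]
(260, 265) [nan nan nan]
(250, 295) [-38.  13. -25.]
(240, 300) [-40.  12. -28.]
(215, 300) [123. -89. -95.]
(200, 298) [-38.  12. -41.]
(190, 305) [-44.  13. -41.]
(180, 320) [-48.  10. -43.]
(160, 330) [-54.  11. -46.]
(120, 350) [-62.  12. -52.]
(80, 380) [-71.  11. -55.]
(40, 395) [-75.  11. -61.]
(230, 340) [-65.  17. -24.]
-90 -23.0 20.0
-80 -65.0 61.0
-70 -62.0 58.0
-60 -57.0 54.0
-50 -53.0 50.0
-40 -48.0 44.0
-30 -30.0 26.0
-20 -30.0 27.0
-10 -30.0 27.0
0 -29.0 26.0
```

Request:
{"name": "play_rows", "arguments": {"commands": [[[3,-0.1,-0.05,0,0,0,1.5],[3,0,0,0,0,0,1.5],[2.5,0,0,0,0,0,1.5],[1.5,0,0,0,0,0,1.5],[0.5,0,0,0,0,0,1.5],[0.3,0,0,0,0,0,1.5],[0,0,0,0,0,0,1.5]]]}}

```text
clock: 31.35
position: [0.5546, 0.0624, 0.0315]
eef_rot: [-0.493, 0.507, -0.492, -0.507]
wrist_force: [0.1, -0.8, -1.7]
grip_width: 0.337
```

Run:
```python
from h import *
go(.5542,.062,.0284,91.7)
f=optics.grab_frame("wrist"); cv2.imwrite("pics/w22.png",f["image"])
```

```text
t 31.35 pos [0.5546 0.0624 0.0315] jawyaw 91.7 toolx [ 0.001  0.    -1.   ] tooly [-1.   -0.03 -0.  ] q [-0.02  0.56 -0.35  0.66  0.   -0.05] F [ 0.1 -0.8 -1.7] grip 2.88
shift now-axes cm [ 0.31  0.04 -0.04]
target jaw 91.7 rotvec tool [-0.     0.     0.001] shift in target axes cm [ 0.31  0.04 -0.04]
```

View pics/w22.png

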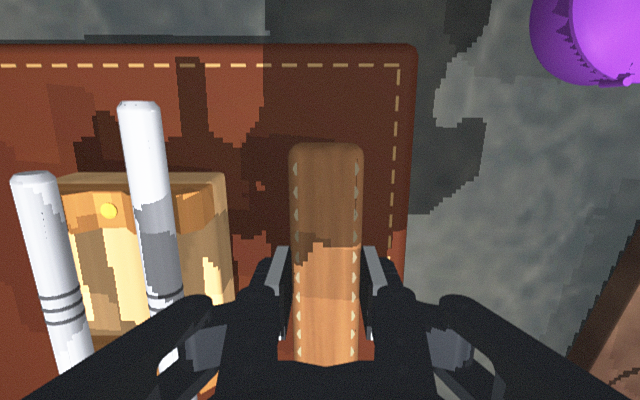

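Request:
{"name": "play_rows", "arguments": {"commands": [[[0.2,0,0,0,0,0,1.5],[0.13,0,0,0,0,0,1.5],[0,0,0,0,0,0,1.5],[0,0,0,0,0,0,3.2],[0,0,0,0,0,0,3.7],[0,0,0,0,0,0,3.9],[0,0,0,0,0,0,3.9],[0,0,0,0,0,0,3.9]]]}}

```text
clock: 32.4
position: [0.5541, 0.0624, 0.0276]
eef_rot: [0.493, -0.507, 0.493, 0.507]
wrist_force: [0.6, 0.8, -0.7]
grip_width: 0.463
```

Request:
{"name": "play_rows", "arguments": {"commands": [[[-1,0,0,0,0,0,3.9],[-3,0,0,0,0,0,3.9],[-4,0,0,0,0,0,3.9],[-4,0,0,0,0,0,6],[-3,0,0,0,0,0,8.5],[0,0,0,0,0,0,8.5]]]}}

```text
clock: 33.15
position: [0.5558, 0.0623, 0.1807]
eef_rot: [-0.494, 0.509, -0.491, -0.506]
wrist_force: [0.1, 0.0, -0.7]
grip_width: 0.994
```

Run:
```python
from h import *
go(.555,.417,.17,-7)
f=optics.grab_frame("wrist"); cv2.imwrite("pics/w23.png",f["image"])
```

```text
t 33.15 pos [0.5558 0.0623 0.1807] jawyaw 91.7 toolx [ 0.005  0.    -1.   ] tooly [-1.   -0.03 -0.01] q [-0.02  0.39 -0.17  1.    0.   -0.05] F [ 0.1  0.  -0.7] grip 8.49
shift now-axes cm [ 1.08 -0.95 35.45]
target jaw 173 rotvec tool [-1.419 -0.004  0.004] shift in target axes cm [  1.07 -35.19   4.4 ]
```

View pics/w23.png

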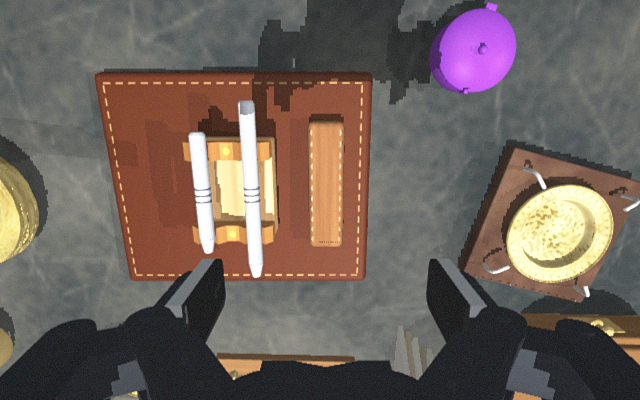

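Request:
{"name": "play_rows", "arguments": {"commands": [[[0,0,0,-0.18,0,0,8.5],[0,0,0,-0.18,0,0,8.5],[0,0,0,-0.18,0,0,8.5],[0,0,0,-0.18,0,0,8.5],[0,0,0,-0.18,0,0,8.5],[0,0,0,-0.18,0,0,8.5],[0,0,0,-0.18,0,0,8.5],[0,0,0,-0.16,0,0,8.5],[0,0,0,0,0,0,8.5]]]}}

```text
clock: 34.33
position: [0.5534, 0.0623, 0.1767]
eef_rot: [0.043, -0.705, 0.043, 0.706]
wrist_force: [-0.9, -0.3, 0.3]
grip_width: 0.996
```

Run:
```python
from h import *
import pickle
f=pickle.load(open("top0.pkl","rb")); W=cloud(f)
k=(W[...,2]>.05)&(W[...,0]>.55)&(W[...,1]>.1)&(W[...,1]<.55)
P=W[k]; print(np.percentile(P,[0.5,2,50,98,99.5],axis=0).round(3))
b=(W[...,2]>.02)&(W[...,2]<.05)&(W[...,0]>.5)&(W[...,0]<.61)&(W[...,1]>.37)&(W[...,1]<.47); Q=W[b]; print(Q.min(0),Q.max(0),np.median(Q,0))
k=(W[...,2]>.012)&(W[...,0]>.45)&(W[...,0]<.62)&(W[...,1]>-.5)&(W[...,1]<-.38); Q=W[k];print("tin",np.percentile(Q,[2,50,98],axis=0).round(3))
go(.555,.417,.15,173)
```

```text
[[0.685 0.102 0.051]
 [0.694 0.107 0.052]
 [0.861 0.326 0.162]
 [0.974 0.536 0.437]
 [0.975 0.547 0.457]]
[0.52646592 0.38644204 0.02022069] [0.58339042 0.45115728 0.04465213] [0.55338211 0.41729528 0.03224481]
tin [[ 0.517 -0.466  0.013]
 [ 0.544 -0.436  0.038]
 [ 0.574 -0.409  0.078]]
t 34.33 pos [0.5534 0.0623 0.1767] jawyaw 173.0 toolx [-0.002  0.    -1.   ] tooly [-0.12 -0.99 -0.  ] q [-0.02  0.4  -0.18  1.    0.   -1.47] F [-0.9 -0.3  0.3] grip 8.51
shift now-axes cm [  2.68 -35.22   4.18]
target jaw 173 rotvec tool [-0.001  0.002  0.   ] shift in target axes cm [  2.67 -35.22   4.17]
```

Request:
{"name": "play_rows", "arguments": {"commands": [[[0,-4.4,0.52,0,0,0,8.5],[0,-4.4,0.52,0,0,0,8.5],[0,-4.4,0.52,0,0,0,8.5],[0,-4.4,0.52,0,0,0,8.5],[0,-4.4,0.52,0,0,0,8.5],[0,-4.4,0.52,0,0,0,8.5],[0,-4.4,0.52,0,0,0,8.5],[0,-4.4,0.52,0,0,0,8.5],[0,0,0,0,0,0,8.5],[0,0,0,0,0,0,8.5]]]}}

```text
clock: 35.58
position: [0.5552, 0.4163, 0.1769]
eef_rot: [0.043, -0.705, 0.044, 0.706]
wrist_force: [-0.9, 0.8, -0.9]
grip_width: 0.998
```

Run:
```python
from h import *
go(.554,.4185,.02,173)
f=optics.grab_frame("wrist"); cv2.imwrite("pics/w24.png",f["image"])
W=cloud(f)
b=(W[...,2]>.033)&(W[...,2]<.048)&(W[...,0]>.5)&(W[...,0]<.61)&(W[...,1]>.36)&(W[...,1]<.48); Q=W[b]; print(b.sum(),np.percentile(Q,[1,50,99],axis=0).round(4))
```

```text
t 35.58 pos [0.5552 0.4163 0.1769] jawyaw 172.9 toolx [-0.001 -0.001 -1.   ] tooly [-0.12 -0.99  0.  ] q [ 0.54  0.66  0.27  1.18 -0.   -0.91] F [-0.9  0.8 -0.9] grip 8.53
shift now-axes cm [15.69 -0.21  0.13]
target jaw 173 rotvec tool [-0.002  0.001 -0.001] shift in target axes cm [15.69 -0.2   0.14]
2744 [[0.5349 0.3976 0.0331]
 [0.5585 0.4198 0.0359]
 [0.5822 0.4455 0.042 ]]
```

View pics/w24.png

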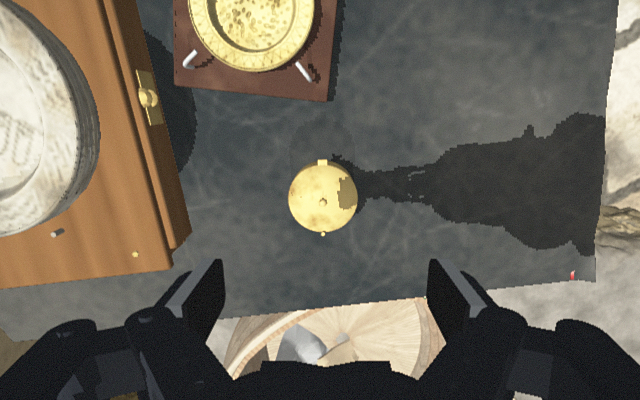

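Run:
```python
from h import *
f=optics.grab_frame("wrist")
print(onz(f,323,201,.041), onz(f,322.5,197.5,.036), onz(f,323,234,.03),onz(f,322,160,.03))
go(.5555,.4205,.025,173)
```

```text
[0.55829514 0.41965556 0.041     ] [0.55852657 0.4180068  0.036     ] [0.5624929  0.45224866 0.03      ] [0.5551554  0.38803479 0.03      ]
t 35.67 pos [0.5556 0.4157 0.1775] jawyaw 172.9 toolx [-0.001 -0.    -1.   ] tooly [-0.12 -0.99  0.  ] q [ 0.54  0.66  0.27  1.18  0.   -0.91] F [ 0.2 -0.3 -0.3] grip 8.47
shift now-axes cm [15.25 -0.48  0.06]
target jaw 173 rotvec tool [-0.002  0.001 -0.   ] shift in target axes cm [15.25 -0.48  0.06]
```

Request:
{"name": "play_rows", "arguments": {"commands": [[[4,-0.4,-0.15,0,0,0,8.5],[4,0,0,0,0,0,8.5],[3,0,0,0,0,0,8.5],[2,0,0,0,0,0,8.5],[0,0,0,0,0,0,8.5],[0,0,0,0,0,0,8.5]]]}}

```text
clock: 36.42
position: [0.5583, 0.4203, 0.0489]
eef_rot: [-0.044, 0.706, -0.043, -0.705]
wrist_force: [-0.3, 0.2, 0.4]
grip_width: 0.998
```

Run:
```python
from h import *
go(.557,.4195,.016,173)
f=optics.grab_frame("wrist"); cv2.imwrite("pics/w25.png",f["image"])
```

```text
t 36.42 pos [0.5583 0.4203 0.0489] jawyaw 173.0 toolx [ 0.001  0.001 -1.   ] tooly [-0.12 -0.99 -0.  ] q [ 0.54  0.76  0.11  0.92  0.   -0.91] F [-0.3  0.2  0.4] grip 8.52
shift now-axes cm [3.29 0.1  0.12]
target jaw 173 rotvec tool [-0.001 -0.001  0.001] shift in target axes cm [3.29 0.1  0.12]
```

View pics/w25.png

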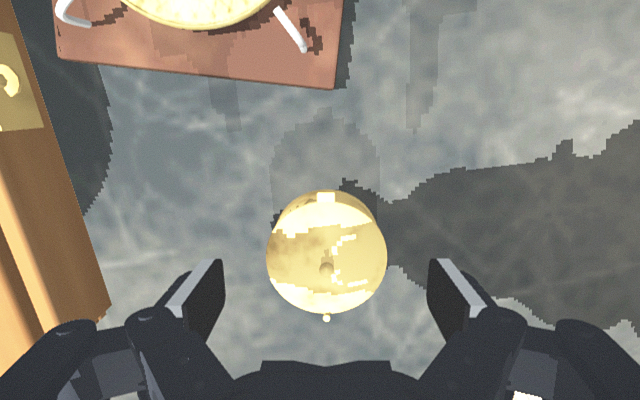

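Request:
{"name": "play_rows", "arguments": {"commands": [[[1.5,0,0,0,0,0,8.5],[1.3,0,0,0,0,0,8.5],[0.5,0,0,0,0,0,8.5],[0,0,0,0,0,0,6.5],[0,0,0,0,0,0,4.5],[0,0,0,0,0,0,4.5],[0,0,0,0,0,0,4.5],[0,0,0,0,0,0,4.5]]]}}

```text
clock: 37.48
position: [0.5578, 0.4208, 0.0153]
eef_rot: [-0.043, 0.706, -0.043, -0.706]
wrist_force: [-1.9, -0.4, 4.0]
grip_width: 0.651
```

Run:
```python
from h import *
go(.5588,-.0888,.15,181.7)
f=optics.grab_frame("wrist"); cv2.imwrite("pics/w26.png",f["image"])
```

```text
t 37.48 pos [0.5578 0.4208 0.0153] jawyaw 173.0 toolx [ 0.001  0.001 -1.   ] tooly [-0.12 -0.99 -0.  ] q [ 0.54  0.8   0.08  0.86  0.   -0.91] F [-1.9 -0.4  4. ] grip 5.56
shift now-axes cm [-13.51  50.57  -6.29]
target jaw 181.7 rotvec tool [-0.151 -0.001  0.001] shift in target axes cm [-13.47  50.95   1.41]
```

View pics/w26.png

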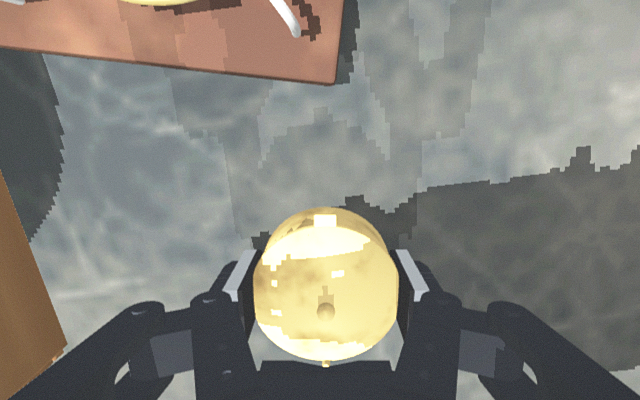

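Request:
{"name": "play_rows", "arguments": {"commands": [[[-1,0,0,0,0,0,4.5],[-4,0,0,0,0,0,4.5],[-4,0,0,0,0,0,4.5],[-4.5,0,0,-0.151,0,0,4.5],[0,4.2,0.1,0,0,0,4.5],[0,4.2,0.1,0,0,0,4.5],[0,4.2,0.1,0,0,0,4.5],[0,4.2,0.1,0,0,0,4.5],[0,4.2,0.1,0,0,0,4.5],[0,4.2,0.1,0,0,0,4.5]]]}}

```text
clock: 38.78
position: [0.5587, 0.1671, 0.15]
eef_rot: [0.01, 0.707, 0.01, -0.707]
wrist_force: [0.1, -0.5, -1.0]
grip_width: 0.649
```

Request:
{"name": "play_rows", "arguments": {"commands": [[[0,4.2,0.1,0,0,0,4.5],[0,4.2,0.1,0,0,0,4.5],[0,4.2,0.1,0,0,0,4.5],[0,4.2,0.1,0,0,0,4.5],[0,4.2,0.1,0,0,0,4.5],[0,4.2,0.1,0,0,0,4.5],[0,0,0,0,0,0,4.5],[0,0,0,0,0,0,4.5]]]}}

```text
clock: 39.78
position: [0.5601, -0.0833, 0.1497]
eef_rot: [-0.01, -0.707, -0.01, 0.707]
wrist_force: [-0.0, 1.2, -1.4]
grip_width: 0.646
```

Run:
```python
from h import *
go(.5588,-.0888,.031,181.7)
f=optics.grab_frame("wrist"); cv2.imwrite("pics/w27.png",f["image"])
```

```text
t 39.77 pos [ 0.5601 -0.0833  0.1497] jawyaw -178.3 toolx [-0.     0.001 -1.   ] tooly [ 0.03 -1.   -0.  ] q [-0.28  0.43 -0.19  0.94  0.   -1.88] F [-0.   1.2 -1.4] grip 5.52
shift now-axes cm [11.87  0.56  0.14]
target jaw -178.3 rotvec tool [-0.001  0.     0.001] shift in target axes cm [11.87  0.55  0.15]
```

View pics/w27.png

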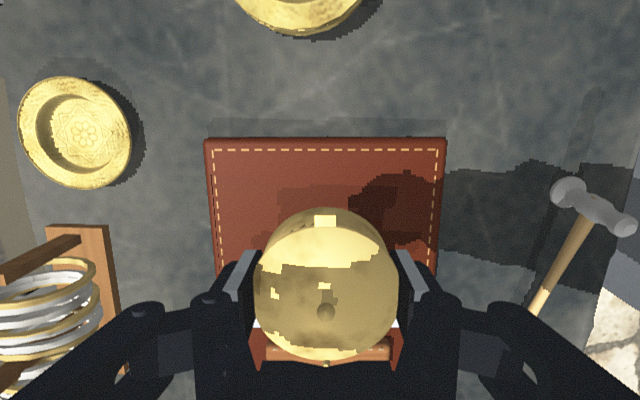

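Request:
{"name": "play_rows", "arguments": {"commands": [[[3,0.6,0.1,0,0,0,4.5],[3,0,0,0,0,0,4.5],[3,0,0,0,0,0,4.5],[1.5,0,0,0,0,0,4.5],[0.8,0,0,0,0,0,4.5],[0.3,0,0,0,0,0,4.5],[0,0,0,0,0,0,4.5],[0,0,0,0,0,0,4.5]]]}}

```text
clock: 40.83
position: [0.56, -0.0897, 0.0343]
eef_rot: [0.01, 0.707, 0.01, -0.707]
wrist_force: [0.4, -0.8, -1.5]
grip_width: 0.654
```

Run:
```python
from h import *
go(.5588,-.0895,.0295,181.7)
f=optics.grab_frame("wrist"); cv2.imwrite("pics/w28.png",f["image"])
```

```text
t 40.83 pos [ 0.56   -0.0897  0.0343] jawyaw -178.3 toolx [ 0.001 -0.    -1.   ] tooly [ 0.03 -1.    0.  ] q [-0.29  0.56 -0.33  0.68  0.   -1.89] F [ 0.4 -0.8 -1.5] grip 5.59
shift now-axes cm [ 0.48 -0.03  0.12]
target jaw -178.3 rotvec tool [-0.    -0.001 -0.   ] shift in target axes cm [ 0.48 -0.03  0.12]
```

View pics/w28.png

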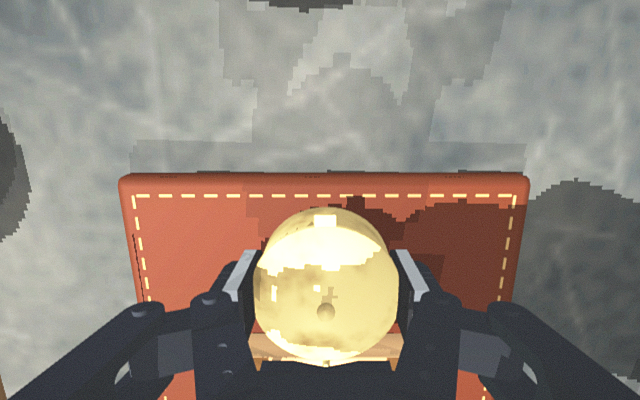

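Request:
{"name": "play_rows", "arguments": {"commands": [[[0.2,0,0.1,0,0,0,4.5],[0.2,0,0,0,0,0,4.5],[0.08,0,0,0,0,0,4.5],[0,0,0,0,0,0,4.5],[0,0,0,0,0,0,4.5]]]}}

```text
clock: 41.5
position: [0.5584, -0.0896, 0.0292]
eef_rot: [-0.01, -0.707, -0.01, 0.707]
wrist_force: [-1.7, 0.5, 6.7]
grip_width: 0.649
```

Request:
{"name": "play_rows", "arguments": {"commands": [[[0,0,0,0,0,0,6],[0,0,0,0,0,0,7],[0,0,0,0,0,0,8],[0,0,0,0,0,0,8],[-1,0,0,0,0,0,8],[-3,0,0,0,0,0,8],[-4,0,0,0,0,0,8],[-4,0,0,0,0,0,8],[-4,0,0,0,0,0,8],[0,0,0,0,0,0,8]]]}}

```text
clock: 42.75
position: [0.5605, -0.0902, 0.1927]
eef_rot: [0.011, 0.709, 0.01, -0.705]
wrist_force: [0.2, -0.9, 0.4]
grip_width: 0.941
```

Run:
```python
from h import *
go(.4,.4,.2,181.7)
f=optics.grab_frame("wrist"); cv2.imwrite("pics/w29.png",f["image"])
```

```text
t 42.75 pos [ 0.5605 -0.0902  0.1927] jawyaw -178.3 toolx [ 0.006 -0.002 -1.   ] tooly [ 0.03 -1.    0.  ] q [-0.29  0.4  -0.13  1.04  0.   -1.89] F [ 0.2 -0.9  0.4] grip 8.03
shift now-axes cm [ -0.91 -49.47  14.59]
target jaw -178.3 rotvec tool [-0.    -0.006 -0.002] shift in target axes cm [ -0.73 -49.47  14.59]
```

View pics/w29.png

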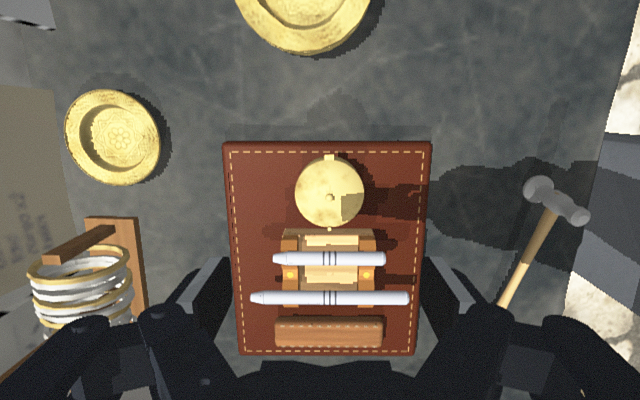

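Now move aside to the left for a clear final check from the top camera.

Request:
{"name": "play_rows", "arguments": {"commands": [[[0,-4.5,2,0,0,0,8],[0,-4.5,2,0,0,0,8],[0,-4.5,2,0,0,0,8],[0,-4.5,2,0,0,0,8],[0,-4.5,2,0,0,0,8],[0,-4.5,2,0,0,0,8],[0,-4.5,2,0,0,0,8],[0,-4.5,0,0,0,0,8],[0,-4.5,0,0,0,0,8],[0,0,0,0,0,0,8]]]}}

```text
clock: 44.05
position: [0.4057, 0.3132, 0.1878]
eef_rot: [-0.012, -0.707, -0.012, 0.707]
wrist_force: [0.5, 0.1, 0.7]
grip_width: 0.936
```

Run:
```python
from h import *
import pickle
go(.4,.4,.2,181.7)
f=optics.grab_frame("top"); pickle.dump(f,open("top9.pkl","wb")); cv2.imwrite("pics/t9.png",f["image"]); cv2.imwrite("pics/t9c.png",cv2.resize(f["image"][145:245,285:395],None,fx=6,fy=6,interpolation=cv2.INTER_CUBIC))
f=optics.grab_frame("scene"); cv2.imwrite("pics/s9.png",f["image"])
```

```text
t 44.05 pos [0.4057 0.3132 0.1878] jawyaw -178.1 toolx [-0.001  0.    -1.   ] tooly [ 0.03 -1.   -0.  ] q [ 0.51  0.31 -0.28  0.98  0.   -1.09] F [0.5 0.1 0.7] grip 8.0
shift now-axes cm [-1.22 -8.7   0.28]
target jaw -178.3 rotvec tool [0.003 0.001 0.   ] shift in target axes cm [-1.22 -8.7   0.31]
```

View pics/t9c.png

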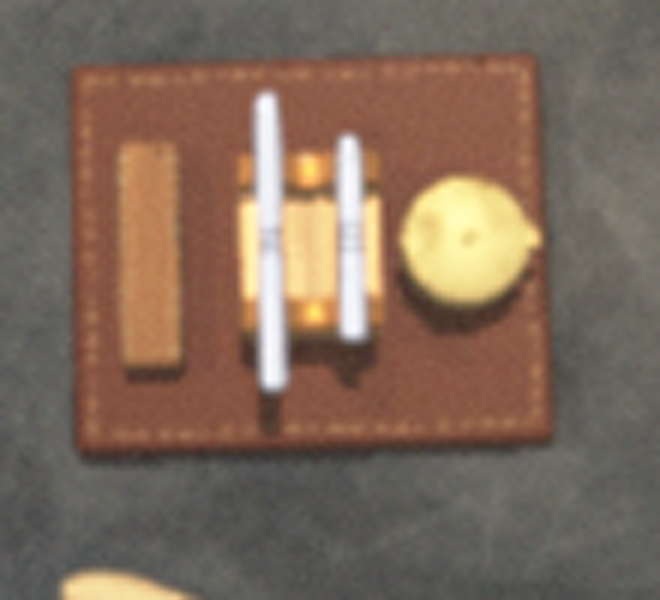

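View pics/t9.png

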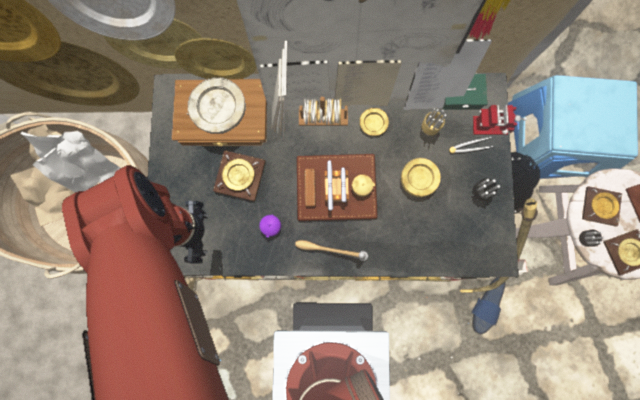

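Run:
```python
from h import *
import pickle
f=pickle.load(open("top9.pkl","rb"))
P=lambda c,z: onz(f,285+(c[0]+.5)/6-.5,145+(c[1]+.5)/6-.5,z)
pc=[P(c,.012) for c in[(74,67),(537,55),(551,440),(80,452)]]; C=np.mean(pc,0)
X=(pc[0]-pc[1]+pc[3]-pc[2]);X[2]=0;X/=np.linalg.norm(X);Y=np.array([-X[1],X[0],0])
def rep(n,p,q,z):
    A,B=P(p,z),P(q,z);m=(A+B)/2-C;d=(B-A)/np.linalg.norm(B-A);print(n,"x %.1f y %.1f mm ang %.3f len %.0f"%(m@X*1000,m@Y*1000,np.arctan2(d@X,d@Y),1000*np.linalg.norm(A-B)))
rep("brush",(149,143),(153,365),.030)
rep("long",(265,92),(273,390),.0525)
rep("short",(347,135),(353,340),.0525)
rep("rest",(312,165),(315,312),.048)
rep("box",(466,176),(466,300),.051)
rep("boxknob",(468,237),(468,238),.056)
W=cloud(f)
k=(W[...,2]>.012)&(W[...,0]>.45)&(W[...,0]<.62)&(W[...,1]>-.5)&(W[...,1]<-.38); print("tin",np.percentile(W[k],[2,50,98],axis=0).round(3))
```

```text
brush x 75.9 y 2.3 mm ang -0.001 len 107
long x 19.5 y 1.5 mm ang -0.002 len 142
short x -18.4 y 1.2 mm ang -0.000 len 97
rest x -1.4 y 0.5 mm ang 0.006 len 70
box x -72.5 y 2.7 mm ang 0.035 len 59
boxknob x -73.1 y 3.6 mm ang 0.035 len 0
tin [[ 0.518 -0.466  0.014]
 [ 0.544 -0.435  0.037]
 [ 0.573 -0.409  0.078]]
```

View pics/s9.png

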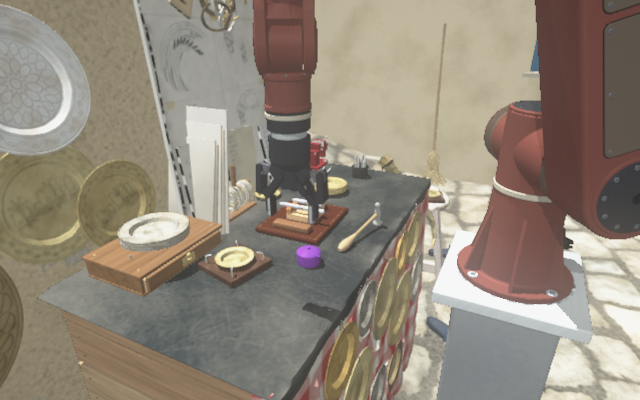

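Run:
```python
from cell import observe, bot
print(observe()["dq"].round(3)); print(bot.close_job())
```

```text
[-0.025 -0.014 -0.009  0.001 -0.    -0.002]
the job is handed in; nothing more can be done
None
```

The leather pad is laid out as asked, and the job was handed in at about 44 s of the 128 s allowed. I moved the rest first, then the long punch, the short punch, the brush and the box. The arm is clear of everything, and no verdict was reported.

These are my last measurements from the top camera, relative to the pad's centre, with the engraving board on the +x side:

| Item | x (mm) | y (mm) | Angle to the pad's short sides (rad) |
|---|---|---|---|
| Rest | −1.4 | 0.5 | 0.006 |
| Long punch (board side) | 19.5 | 1.5 | −0.002 |
| Short punch | −18.4 | 1.2 | 0.000 |
| Brush (board side) | 75.9 | 2.3 | −0.001 |
| Box | about −73 | about 3 | not applicable |

- **Tolerances:** every position and angle in the table is within its limit.
- **Tin of gravers:** it reads within about 1 mm of where it stood at the start.
- **Camera disagreement:** the top and wrist cameras differed by up to about 5 mm on some positions, such as the pad's centre. I used values between the two, and the difference is well inside the tolerances.
- **Not measured:** I took no separate reading of final heights, tilts or speeds. The pictures show both punches seated, the brush lying flat and the box upright.

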